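# Sweep the washers through the gate

### The arm

A 6-joint arm with a two-finger parallel gripper is mounted at the origin on a cart in front of the work surface, level with it; the furniture and walls round the work are solid. World frame = base frame: x ahead of the robot, y to its left, z up, the work surface at z = 0. Lengths are in m, angles in rad, forces in N, time in s.
With the tool pointing down it reaches from about 0.25 to 0.725 m from the base axis. Payload 4 kg.
Tool frame: the origin (TCP) lies at the very end of the fingers, on their centre line; the grasp point (between the pads) lies 19 mm behind it; x points along the fingers, y is the direction in which the jaws open and shut, and the axes are right-handed (so a half turn about x gives the same grasp; the last joint's range is limited). The gripper opens to 85 mm and grips with 20 to 120 N. Pads are 22 mm wide; open, the fingers measure 114 mm over their backs; the gripper's body (76 mm by 85 mm) begins 54 mm behind the grasp point. The pads swing forward as they close: fully open they stand 13 mm farther back than shut.
Start: joints at [-1.162, 0.241, 0.005, 1.335, 0, 1.571], TCP at [0.199, -0.459, 0.231] pointing down, gripper open.
Joint ranges: [-2.72, 2.72], [-1.05, 1.87], [-1.09, 1.28], [-1.99, 2.15], [-1.42, 1.44], [-3.14, 3.14]. Speed limits (rad/s): [2.79, 2.79, 3.14, 3.14, 3.14, 3.14].

### API

Orientations are given as a unit quaternion [x, y, z, w].
In Python, from workcell import get_obs, camera, job_done gives the robot as it stands. The module is installed in compiled form; this text tells all that it offers.
- The arm moves only by the tool arm_command, never from a script. Its argument "motion" is a list of rows, each an object of numbers: "x", "y", "z": the shift along the tool's x, y, z in m; "roll": the turn about the tool's x in rad; "fingers": the opening, from 0 (shut) to 1 (fully open). A call has 1 to 20 rows; each row shifts and turns the pose as measured when the row begins, along the tool's axes as they then stand; what a row does not reach is not made up. A row lasts 1/12 s, in which the tool goes at most 41.7 mm and 7.16 degrees, less where a joint would pass 70% of its speed; a pose out of reach is approached as far as the arm can. A call is refused whole if a number of a shift passes 0.0417 or a number of a turn 0.125, either way. A call with a gripper value outside its range is refused whole. The fingers move at their own pace and stop on an object; the grip force is fixed at half the most. Time passes only in rows, so rows that do not move let the fingers close. It gives the time, the measured TCP pose, the force and the opening at its end, in the units of the state.
- get_obs(): the state, without advancing time (a new reading comes with each control period).
- camera(name): name is "side" or "top"; returns a dict with "frame" (400x640x3 uint8, red, green, blue), "intrinsics" (3x3 intrinsics, pixels), "k1" (the pictures are not rectified: a ray, as slopes to the right and down, at radius r is drawn at 1 + k1 r^2 times it, then the intrinsics apply), "rvec" (rotation vector, rad) and "tvec" (3), from world to camera coordinates, as OpenCV has them. Camera axes: x right, y down, z forward; pixel columns grow to the right and rows downward; lengths in m; the calibration is good to about 2 mm. A picture is of the moment at which its call begins. There is no depth.
- job_done(): hands the job in, once; it reports no verdict.
The state is a dict: "clock": time; "joint_pos": joint angles; "joint_vel": joint speeds; "tau": joint torques, N m; "eef_pos": TCP position; "tool_rot": TCP orientation; "ft_force": force on the tool from outside, world axes, zero at the start; "ft_torque": the same for the moment, N m; "grip_width": finger opening in m.
Only numpy, scipy, OpenCV 4.12 (cv2) and the standard library are available. Lean on these libraries where they do the work, as an engineer would, in place of code of your own. Each camera call takes 0.05 s, during which the arm holds its last target.

### The job

Sweep the three round washers through the gate of the sorting board so that they drop into the slot behind it, one after the other and never two at once. Only push them along the deck with the fingertips: do not lift or carry any of them. Leave the hex nut and the bolt on the deck where they are.

Things in the scene. Friction and masses are not known exactly. Their poses are not given: they have to be found in the camera images.
- board: Wooden sorting board, fixed. Origin: middle of the gate, at its underside (bench top). +x points from the gate over the deck, away from the robot (yaw within 0.35 rad); -x from the gate over the slot; z up. Deck: flat plywood 55 mm above the origin, x = 0 to 205 mm, y = -150 to 150 mm, open edges on three sides. The deck ends at x = 0, where the slot begins. Place and yaw vary.
- gate (a point): Gate: opening 60 mm wide (y = -30 to 30 mm) between round posts in the wooden fence on the deck's edge nearest the robot. The fence stands 18 mm above the deck and is 12 mm thick (board x = 0 to 12 mm). The point is mid-gate, at deck height, 5 mm in +x from the board's origin; axes as the board's.
- slot (a point): Slot: open-topped well directly behind the gate; inside x = -72 to 0 mm, y = -45 to 45 mm of the board, its floor 51 mm below the deck, its walls as high as the fence. The point is the middle of its floor (36 mm in -x from the board's origin, 4 mm above it); axes as the board's.
- washer_0_center (a point): Thick round plain steel washer, 40 mm outside diameter, 18 mm hole, 12 mm thick, about 80 g, loose, lying flat on the deck of the sorting board. The point is its centre, half-way up (6 mm above the deck while it lies there).
- washer_1_center (a point): Thick round plain steel washer, 40 mm outside diameter, 18 mm hole, 12 mm thick, about 80 g, loose, lying flat on the deck of the sorting board. The point is its centre, half-way up (6 mm above the deck while it lies there).
- washer_2_center (a point): Thick round plain steel washer, 40 mm outside diameter, 18 mm hole, 12 mm thick, about 80 g, loose, lying flat on the deck of the sorting board. The point is its centre, half-way up (6 mm above the deck while it lies there).
- nut_center (a point): Steel hex nut, 36 mm across the flats, 20 mm high, 24 mm hole, loose, lying flat on the deck. It and the three washers lie about 75 mm apart in a fan round the gate, in any order. The point is its centre, half-way up. To be left alone.
- bolt_center (a point): Steel hex bolt standing on its head on the deck, near the fence at the board's +y side: head about 27 mm wide and 10 mm high, shank 16 mm thick, 50 mm high in all, loose. The point is on its axis, 25 mm above the deck. To be left alone.
There are look-alikes about, which are no part of the job. Leave any black or pink look-alike of the part that bears washer_1_center alone.

How it is judged:
On the way, in this order (a step that is already met when the one before it is completed fails the run):
1. one washer has dropped into the slot (((z of washer_0_center in the frame of board between 0 and 0.046 m and x of washer_0_center in the frame of board between -0.075 and 0.003 m and y of washer_0_center in the frame of board between -0.048 and 0.048 m) or (z of washer_1_center in the frame of board between 0 and 0.046 m and x of washer_1_center in the frame of board between -0.075 and 0.003 m and y of washer_1_center in the frame of board between -0.048 and 0.048 m) or (z of washer_2_center in the frame of board between 0 and 0.046 m and x of washer_2_center in the frame of board between -0.075 and 0.003 m and y of washer_2_center in the frame of board between -0.048 and 0.048 m))), for 0.2 s.
2. a second washer has dropped into the slot ((((z of washer_0_center in the frame of board between 0 and 0.046 m and x of washer_0_center in the frame of board between -0.075 and 0.003 m and y of washer_0_center in the frame of board between -0.048 and 0.048 m) and (z of washer_1_center in the frame of board between 0 and 0.046 m and x of washer_1_center in the frame of board between -0.075 and 0.003 m and y of washer_1_center in the frame of board between -0.048 and 0.048 m)) or ((z of washer_0_center in the frame of board between 0 and 0.046 m and x of washer_0_center in the frame of board between -0.075 and 0.003 m and y of washer_0_center in the frame of board between -0.048 and 0.048 m) and (z of washer_2_center in the frame of board between 0 and 0.046 m and x of washer_2_center in the frame of board between -0.075 and 0.003 m and y of washer_2_center in the frame of board between -0.048 and 0.048 m)) or ((z of washer_1_center in the frame of board between 0 and 0.046 m and x of washer_1_center in the frame of board between -0.075 and 0.003 m and y of washer_1_center in the frame of board between -0.048 and 0.048 m) and (z of washer_2_center in the frame of board between 0 and 0.046 m and x of washer_2_center in the frame of board between -0.075 and 0.003 m and y of washer_2_center in the frame of board between -0.048 and 0.048 m)))), for 0.2 s.
3. the third washer has dropped into the slot (z of washer_0_center in the frame of board between 0 and 0.046 m and x of washer_0_center in the frame of board between -0.075 and 0.003 m and y of washer_0_center in the frame of board between -0.048 and 0.048 m and z of washer_1_center in the frame of board between 0 and 0.046 m and x of washer_1_center in the frame of board between -0.075 and 0.003 m and y of washer_1_center in the frame of board between -0.048 and 0.048 m and z of washer_2_center in the frame of board between 0 and 0.046 m and x of washer_2_center in the frame of board between -0.075 and 0.003 m and y of washer_2_center in the frame of board between -0.048 and 0.048 m), for 0.2 s.
At the end, for the whole second after the job is handed in: The centres of all three washers are inside the slot, less than 46 mm above the board's underside (9 mm below the deck); the nut and the bolt are within 20 mm of where they stood (all of step 3 and distance of each of nut_center, bolt_center from where it was at the start of the episode below 0.02 m); the robot touches nothing.
It fails at once if a washer is lifted (its centre more than 21 mm above the deck: 15 mm higher than lying) (z of any of washer_0_center, washer_1_center, washer_2_center in the frame of board above 0.076 m).
It fails at once if a washer falls off the board or out of the slot's reach: it sinks below the deck anywhere but in the slot ((z of washer_0_center in the frame of board below 0.046 m and (x of washer_0_center in the frame of board above 0.02 m or y of washer_0_center in the frame of board above 0.06 m or y of washer_0_center in the frame of board below -0.06 m)) or (z of washer_1_center in the frame of board below 0.046 m and (x of washer_1_center in the frame of board above 0.02 m or y of washer_1_center in the frame of board above 0.06 m or y of washer_1_center in the frame of board below -0.06 m)) or (z of washer_2_center in the frame of board below 0.046 m and (x of washer_2_center in the frame of board above 0.02 m or y of washer_2_center in the frame of board above 0.06 m or y of washer_2_center in the frame of board below -0.06 m))).
It fails at once if the nut or the bolt is shifted by more than 20 mm, or lifted (distance of any of nut_center, bolt_center from where it was at the start of the episode above 0.02 m).
It also fails if it takes over 72 s, if anything falls off the work surface, if the arm or the gripper's body presses on something with over 40 N, if the wrist force passes 120 N, or if a joint passes its speed limit or range.

## Working session

There is one attempt and no reset: what is moved stays moved. The work goes in short steps, Python scripts to look and compute and a tool call to move; the robot and the scene stay as the last step left them, time stands still between calls to the robot, and variables do not carry over. Pictures are saved under pics/ and viewed, and the job is handed in when it is done.

Besides the shell and the picture viewer there is one more tool, called after "Request:" as name(argument=value, ...) on one line, values as JSON. arm_command: Moves the arm, as the interface text tells. Its arguments: {"type":"object","properties":{"motion":{"type":"array","items":{"type":"object","properties":{"x":{"type":"number"},"y":{"type":"number"},"z":{"type":"number"},"roll":{"type":"number"},"fingers":{"type":"number"}}}}},"required":["motion"]}

```bash
mkdir -p pics
python3 - <<'E'
from workcell import get_obs,camera
import cv2,numpy as np,pickle
o=get_obs();print({k:np.round(v,3) for k,v in o.items()})
for n in("top","side"):
    c=camera(n);cv2.imwrite(f"pics/{n}0.png",c["frame"][:,:,::-1]);pickle.dump(c,open(f"{n}0.pkl","wb"))
    print(n,c["intrinsics"],c["k1"],c["rvec"],c["tvec"])
E
```

```text
{'clock': np.float64(0.0), 'joint_pos': array([-1.162,  0.241,  0.004,  1.335,  0.   ,  1.571]), 'joint_vel': array([ 0.   ,  0.   ,  0.001,  0.   , -0.001, -0.001]), 'tau': array([ 1.0000e-03, -3.7232e+01,  2.5241e+01,  1.7000e-02,  0.0000e+00,
        0.0000e+00]), 'eef_pos': array([ 0.199, -0.458,  0.23 ]), 'tool_rot': array([-0.692, -0.144,  0.693, -0.143]), 'ft_force': array([-0.461,  0.921, -0.441]), 'ft_torque': array([ 0.049, -0.048,  0.027]), 'grip_width': np.float64(0.085)}
top [[478.75790128   0.         316.31806182]
 [  0.         478.75790128 202.96637485]
 [  0.           0.           1.        ]] -0.1343351260209269 [ 2.19238351 -2.02938364  0.20830115] [-0.01817511  0.50037884  0.83719383]
side [[466.86200748   0.         317.93973194]
 [  0.         466.86200748 200.69438136]
 [  0.           0.           1.        ]] 0.023826187493322385 [ 0.52455107 -2.64457743  1.29073807] [0.46076655 0.17412874 0.90614482]
```

View pics/top0.png

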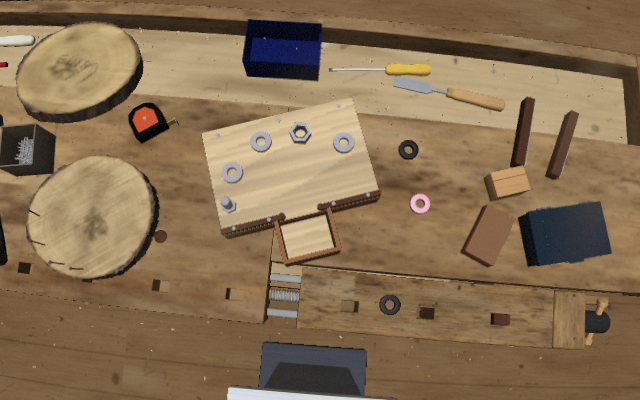

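View pics/side0.png

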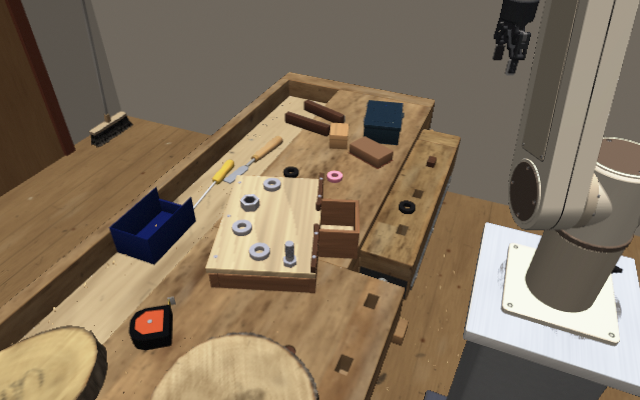

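The washer candidates in the top view are steel rings at (260,141), (232,172) and (344,142). The nut is at (300,132) and the bolt at (228,205). The look-alikes, which I'll leave alone, are black rings at (408,149) and (390,304) and a pink ring at (420,203). Next is a close crop to check this.

```bash
cat > h.py <<'E'
import cv2,numpy as np,pickle
def und(c,p):
    p=np.atleast_2d(np.float64(p));d=np.array([c["k1"],0,0,0,0.])
    return cv2.undistortPoints(p[:,None],c["intrinsics"],d)[:,0]
def bp(c,p,z):
    R=cv2.Rodrigues(np.float64(c["rvec"]))[0];t=np.float64(c["tvec"]);u=und(c,p)
    C=-R.T@t;d=np.c_[u,np.ones(len(u))]@R
    s=(z-C[2])/d[:,2];return C+s[:,None]*d
def pr(c,P):
    return cv2.projectPoints(np.float64(P).reshape(-1,1,3),np.float64(c["rvec"]),np.float64(c["tvec"]),c["intrinsics"],np.array([c["k1"],0,0,0,0.]))[0][:,0]
E
python3 - <<'E'
from h import *
c=pickle.load(open("top0.pkl","rb"))
f=c["frame"][90:275,190:395,::-1]
cv2.imwrite("pics/crop0.png",cv2.resize(f,None,fx=3.9,fy=3.2,interpolation=cv2.INTER_CUBIC)) if 0 else cv2.imwrite("pics/crop0.png",cv2.resize(f,None,fx=3.2,fy=3.2,interpolation=cv2.INTER_CUBIC))
E
```

```text
(no output)
```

View pics/crop0.png

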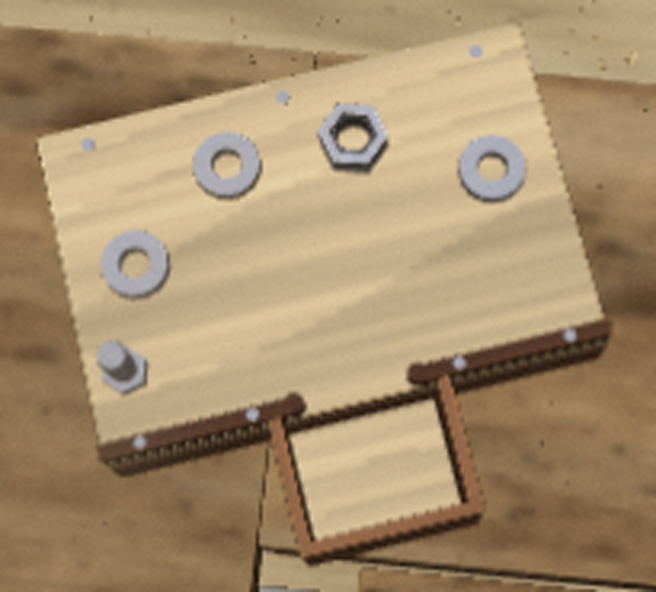

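```bash
cat > fit.py <<'E'
from h import *
from scipy.optimize import least_squares
c=pickle.load(open("top0.pkl","rb"))
cp=lambda p:(np.array(p)+.5)/3.2-.5+[190,90]
M=[((205,150,55),(38,138)),((205,-150,55),(520,26)),((6,36,73),(293,402)),((6,-36,73),(418,373)),((-72,45,73),(313,541)),((-72,-45,73),(466,503)),((12,150,73),(99,448)),((12,-150,73),(605,320))]
B=np.array([m[0] for m in M])/1e3;I=cp([m[1] for m in M])
def w(q,P):
    P=np.atleast_2d(P);cs,s=np.cos(q[2]),np.sin(q[2])
    return np.c_[q[0]+cs*P[:,0]-s*P[:,1],q[1]+s*P[:,0]+cs*P[:,1],P[:,2]]
def wi(q,P):
    P=np.atleast_2d(P);cs,s=np.cos(q[2]),np.sin(q[2]);d=P[:,:2]-q[:2]
    return np.c_[cs*d[:,0]+s*d[:,1],-s*d[:,0]+cs*d[:,1]]
if __name__=="__main__":
    r=least_squares(lambda q:(pr(c,w(q,B))-I).ravel(),[.4,0,0.1],loss="soft_l1")
    q=r.x;print(q);print(np.round(pr(c,w(q,B))-I,1));np.save("q.npy",q)
    # washer tops (z=67 mm), nut top 75, bolt top 105
    for n,p,z in[("W_A",(135,263),.067),("W_B",(227,164),.067),("W_C",(492,167),.067),("nut",(353,135),.075),("boltTop",(111,357),.105)]:
        P=bp(c,cp(p),z);print(n,np.round(P[0]*1e3),np.round(wi(q,P)[0]*1e3))
    s=pickle.load(open("side0.pkl","rb"))
    print("side",np.round(pr(s,w(q,B))))
    for p,z in[((259,250),.067),((242,227),.067),((272,184),.067),((250,202),.075),((290,244),.105)]:
        print(np.round(wi(q,bp(s,p,z))[0]*1e3))
E
python3 fit.py
```

```text
[0.47259582 0.04463178 0.32137754]
[[-0.3  0. ]
 [-0.1 -0.5]
 [ 0.3  0.8]
 [ 0.1  0.4]
 [-0.8  0.7]
 [ 0.7  0.3]
 [-1.4 -1.7]
 [ 1.5 -1. ]]
W_A [544. 181.  67.] [110. 107.]
W_B [607. 134.  67.] [156.  42.]
W_C [618. -21.  67.] [ 117. -108.]
nut [628.  61.  75.] [153. -34.]
boltTop [480. 180. 105.] [ 50. 126.]
side [[206. 267.]
 [238. 175.]
 [317. 225.]
 [320. 203.]
 [356. 230.]
 [356. 202.]
 [310. 266.]
 [320. 172.]]
[112. 109.]
[157.  47.]
[ 117. -103.]
[152. -24.]
[ 50. 128.]
```

Run:
```python
from fit import *
q=np.load("q.npy");th=np.linspace(0,2*np.pi,40)
E={"A":(110,107,67,20),"B":(156,42,67,20),"C":(117,-108,67,20),"n":(153,-34,75,18),"b":(50,126,105,8)}
lines=[[(0,150),(205,150),(205,-150),(0,-150)]]
out=[]
for n,(x0,y0,x1,y1) in {"top":(190,90,390,270),"side":(195,160,375,300)}.items():
    d=pickle.load(open(n+"0.pkl","rb"));k=3.5
    f=cv2.resize(d["frame"][y0:y1,x0:x1,::-1],None,fx=k,fy=k,interpolation=cv2.INTER_CUBIC)
    def dr(P,col,cl=True):
        u=(pr(d,w(q,np.array(P)/1e3))-[x0,y0]+.5)*k-.5
        cv2.polylines(f,[np.int32(u)],cl,col,1,cv2.LINE_AA)
    for x,y,z,r in E.values(): dr(np.c_[x+r*np.cos(th),y+r*np.sin(th),0*th+z],(0,0,255))
    dr([(205,150,55),(205,-150,55)],(255,0,0),False)
    dr([(-72,45,73),(0,45,73),(0,-45,73),(-72,-45,73)],(255,0,0))
    for s in(1,-1):
        dr([(0,30*s,73),(12,30*s,73),(12,150*s,73),(0,150*s,73)],(0,255,0))
        dr([(12,150*s,55),(205,150*s,55)],(0,255,0),False)
    cv2.imwrite(f"pics/ov_{n}.png",f);print(f.shape)
```

```text
(630, 700, 3)
(490, 630, 3)
```

View pics/ov_top.png

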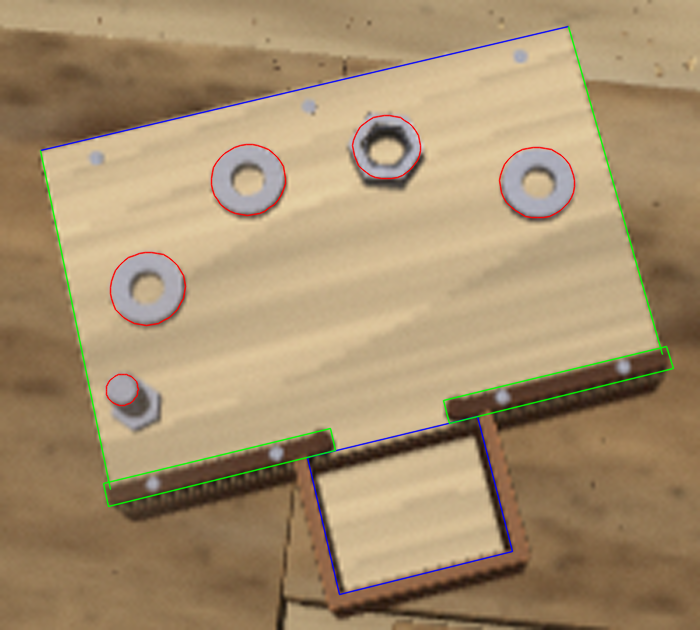

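View pics/ov_side.png

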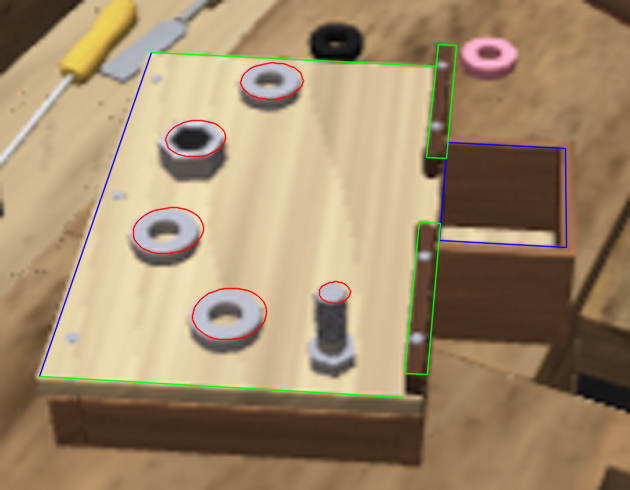

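The top overlay fits the washers, nut, bolt and gate closely. The side overlay agrees to about 1 px on the washers. The choice holds: the three steel rings are the washers, in board mm A(110,107), B(156,42) and C(117,-108). I'll do B first.

```bash
cat > plan.py <<'E'
from fit import *
from workcell import get_obs
from scipy.spatial.transform import Rotation as Ro
q=np.load("q.npy")
def go(x,y,z,push=None):
    """tip target in board mm, z above deck mm; push=(dx,dy) board direction"""
    o=get_obs();R=Ro.from_quat(o["tool_rot"]).as_matrix()
    print("t",round(float(o["clock"]),2),"board mm",np.round(wi(q,o["eef_pos"])[0]*1e3,1),"z",round((o["eef_pos"][2]-.055)*1e3,1),"F",np.round(o["ft_force"],1),"w",round(float(o["grip_width"])*1e3,1),"tilt",np.round(R[:,0],3))
    P=w(q,np.array([[x,y,55+z]])/1e3)[0]
    roll=0
    if push is not None:
        a=np.arctan2(push[1],push[0])+q[2]
        ca=[]
        for s in(1,-1):
            zt=np.arctan2(R[1,2]*s,R[0,2]*s)
            d=(a-zt+np.pi)%(2*np.pi)-np.pi
            ca.append((abs(d),-d,s))   # tool x points down -> roll negative of yaw
        _,roll,s=min(ca);print("roll",round(roll,3),"push along tool z sign",s, "j6",round(float(o["joint_pos"][5]),2))
    D=P-o["eef_pos"];R2=R@Ro.from_rotvec([roll,0,0]).as_matrix()
    print("now tool d mm",np.round(R.T@D*1e3,1)," after roll",np.round(R2.T@D*1e3,1))
E
python3 - <<'E'
from plan import *
u=np.array([96,42])/np.hypot(96,42)
p=np.array([156,42])+32*u;print(p)
go(p[0],p[1],100,-u)
E
```

```text
[185.31703472  54.82620269]
t 0.1 board mm [-418.9 -390.6] z 175.5 F [-0.6 -0.  -0.4] w 85.2 tilt [-0.001  0.002 -1.   ]
roll -0.325 push along tool z sign 1 j6 1.57
now tool d mm [  76.2 -390.8 -640.8]  after roll [  76.2 -165.8 -732. ]
```

Request:
arm_command(motion=[{"roll": -0.108,"fingers": 0.19},{"roll": -0.108,"fingers": 0.19},{"roll": -0.108,"fingers": 0.19},{"y": -0.009,"z": -0.036,"fingers": 0.19},{"y": -0.009,"z": -0.036,"fingers": 0.19},{"y": -0.009,"z": -0.036,"fingers": 0.19},{"y": -0.009,"z": -0.036,"fingers": 0.19},{"y": -0.009,"z": -0.036,"fingers": 0.19},{"y": -0.009,"z": -0.036,"fingers": 0.19},{"y": -0.009,"z": -0.036,"fingers": 0.19},{"y": -0.009,"z": -0.036,"fingers": 0.19},{"y": -0.009,"z": -0.036,"fingers": 0.19},{"y": -0.009,"z": -0.036,"fingers": 0.19},{"y": -0.009,"z": -0.036,"fingers": 0.19},{"y": -0.009,"z": -0.036,"fingers": 0.19},{"y": -0.009,"z": -0.036,"fingers": 0.19},{"y": -0.009,"z": -0.036,"fingers": 0.19},{"y": -0.009,"z": -0.036,"fingers": 0.19},{"fingers": 0.19}])

```text
schema error: expected keys x, y, z, roll, fingers
```

```bash
cat > b.py <<'E'
from plan import *
u=np.array([96,42])/np.hypot(96,42)
p=np.array([156,42])+32*u
go(p[0],p[1],60,-u)
E
python3 b.py
```

```text
t 0.1 board mm [-418.9 -390.6] z 175.5 F [-0.6 -0.  -0.4] w 85.2 tilt [-0.001  0.002 -1.   ]
roll -0.325 push along tool z sign 1 j6 1.57
now tool d mm [ 116.2 -390.7 -640.8]  after roll [ 116.2 -165.7 -732. ]
```

All keys are needed in every row.

Request:
arm_command(motion=[{"x": 0,"y": 0,"z": 0,"roll": -0.108,"fingers": 0.19},{"x": 0,"y": 0,"z": 0,"roll": -0.108,"fingers": 0.19},{"x": 0,"y": 0,"z": 0,"roll": -0.108,"fingers": 0.19},{"x": 0,"y": -0.009,"z": -0.038,"roll": 0,"fingers": 0.19},{"x": 0,"y": -0.009,"z": -0.038,"roll": 0,"fingers": 0.19},{"x": 0,"y": -0.009,"z": -0.038,"roll": 0,"fingers": 0.19},{"x": 0,"y": -0.009,"z": -0.038,"roll": 0,"fingers": 0.19},{"x": 0,"y": -0.009,"z": -0.038,"roll": 0,"fingers": 0.19},{"x": 0,"y": -0.009,"z": -0.038,"roll": 0,"fingers": 0.19},{"x": 0,"y": -0.009,"z": -0.038,"roll": 0,"fingers": 0.19},{"x": 0,"y": -0.009,"z": -0.038,"roll": 0,"fingers": 0.19},{"x": 0,"y": -0.009,"z": -0.038,"roll": 0,"fingers": 0.19},{"x": 0,"y": -0.009,"z": -0.038,"roll": 0,"fingers": 0.19},{"x": 0,"y": -0.009,"z": -0.038,"roll": 0,"fingers": 0.19},{"x": 0,"y": -0.009,"z": -0.038,"roll": 0,"fingers": 0.19},{"x": 0,"y": -0.009,"z": -0.038,"roll": 0,"fingers": 0.19},{"x": 0,"y": -0.009,"z": -0.038,"roll": 0,"fingers": 0.19},{"x": 0,"y": -0.009,"z": -0.038,"roll": 0,"fingers": 0.19},{"x": 0,"y": 0,"z": 0,"roll": 0,"fingers": 0.19}])

```text
clock: 1.68
eef_pos: [0.5354, 0.0504, 0.2221]
tool_rot: [-0.657, -0.26, 0.662, -0.251]
ft_force: [-0.4, -0.6, 0.1]
grip_width: 0.0165
```

```bash
python3 b.py
```

```text
t 1.68 board mm [ 61.4 -14.3] z 167.1 F [-0.4 -0.6  0.1] w 16.5 tilt [-0.01   0.009 -1.   ]
roll 0.006 push along tool z sign 1 j6 2.49
now tool d mm [ 107.1  -11.4 -141.5]  after roll [ 107.1  -12.2 -141.4]
```

Request:
arm_command(motion=[{"x": 0,"y": -0.002,"z": -0.036,"roll": 0,"fingers": 0.19},{"x": 0,"y": -0.003,"z": -0.036,"roll": 0,"fingers": 0.19},{"x": 0.01,"y": -0.003,"z": -0.036,"roll": 0,"fingers": 0.19},{"x": 0.03,"y": -0.003,"z": -0.03,"roll": 0,"fingers": 0.19},{"x": 0.03,"y": 0,"z": 0,"roll": 0,"fingers": 0.19},{"x": 0.03,"y": 0,"z": 0,"roll": 0,"fingers": 0.19},{"x": 0.005,"y": 0,"z": 0,"roll": 0,"fingers": 0.19}])

```text
clock: 2.27
eef_pos: [0.6286, 0.1587, 0.1086]
tool_rot: [-0.654, -0.262, 0.663, -0.253]
ft_force: [-2.0, -0.7, -0.9]
grip_width: 0.0165
```

```bash
sed -i 's/,60,-u/,20,-u/' b.py; python3 b.py
```

```text
t 2.27 board mm [184.1  58.9] z 53.6 F [-2.  -0.7 -0.9] w 16.5 tilt [-0.017  0.007 -1.   ]
roll 0.011 push along tool z sign 1 j6 2.64
now tool d mm [33.5  4.8  0.3]  after roll [33.5  4.8  0.2]
```

Request:
arm_command(motion=[{"x": 0.012,"y": 0.003,"z": 0,"roll": 0.011,"fingers": 0.19},{"x": 0.012,"y": 0.002,"z": 0,"roll": 0,"fingers": 0.19},{"x": 0.012,"y": 0,"z": 0,"roll": 0,"fingers": 0.19},{"x": 0.006,"y": 0,"z": 0,"roll": 0,"fingers": 0.19},{"x": 0,"y": 0,"z": 0,"roll": 0,"fingers": 0.19}])

```text
clock: 2.68
eef_pos: [0.6291, 0.1527, 0.0638]
tool_rot: [-0.653, -0.258, 0.667, -0.249]
ft_force: [0.8, 0.1, -0.3]
grip_width: 0.0164
```

```bash
cat > look.py <<'E'
import sys
from h import *
from workcell import camera
def look(tag,show=("top","side")):
    ims=[]
    for n in show:
        c=camera(n);pickle.dump(c,open(f"{n}_{tag}.pkl","wb"))
        x0,y0,x1,y1={"top":(195,90,385,265),"side":(195,130,375,300)}[n]
        ims.append(cv2.resize(c["frame"][y0:y1,x0:x1,::-1],(400,int(400*(y1-y0)/(x1-x0))),interpolation=cv2.INTER_CUBIC))
    H=max(i.shape[0] for i in ims)
    ims=[cv2.copyMakeBorder(i,0,H-i.shape[0],0,0,cv2.BORDER_CONSTANT) for i in ims]
    cv2.imwrite(f"pics/{tag}.png",np.hstack(ims))
if __name__=="__main__": look(sys.argv[1],sys.argv[2:] or ("top","side"))
E
sed -i 's/,20,-u/,5,-u/' b.py; python3 b.py; python3 look.py l1
```

```text
t 2.68 board mm [182.7  53.1] z 8.8 F [ 0.8  0.1 -0.3] w 16.4 tilt [-0.023  0.006 -1.   ]
roll -0.001 push along tool z sign 1 j6 2.64
now tool d mm [ 3.7 -0.4 -3.2]  after roll [ 3.7 -0.4 -3.2]
```

View pics/l1.png

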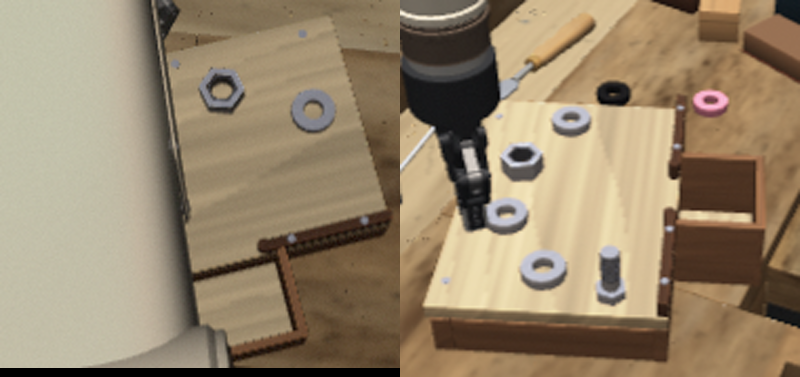

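The side view shows the fingertips just behind washer B at about (470,225), on the side away from the gate, and clear of the nut. Next I lower a little and push along +z.

Request:
arm_command(motion=[{"x": 0.003,"y": 0,"z": 0,"roll": 0,"fingers": 0.19},{"x": 0.001,"y": 0,"z": 0.006,"roll": 0,"fingers": 0.19},{"x": 0,"y": 0,"z": 0.01,"roll": 0,"fingers": 0.19},{"x": 0,"y": 0,"z": 0.01,"roll": 0,"fingers": 0.19},{"x": 0,"y": 0,"z": 0.01,"roll": 0,"fingers": 0.19},{"x": 0,"y": 0,"z": 0.01,"roll": 0,"fingers": 0.19},{"x": 0,"y": 0,"z": 0.01,"roll": 0,"fingers": 0.19},{"x": 0,"y": 0,"z": 0.005,"roll": 0,"fingers": 0.19},{"x": 0,"y": 0,"z": 0,"roll": 0,"fingers": 0.19}])

```text
clock: 3.53
eef_pos: [0.5857, 0.1096, 0.0695]
tool_rot: [-0.659, -0.257, 0.661, -0.25]
ft_force: [-0.2, 0.2, -0.7]
grip_width: 0.0161
```

```bash
python3 -c "
from plan import *
go(85,11,5,(-96,-42))"; python3 look.py l2
```

```text
t 3.53 board mm [127.9  25.9] z 14.5 F [-0.2  0.2 -0.7] w 16.1 tilt [-0.006  0.008 -1.   ]
roll -0.0 push along tool z sign 1 j6 2.59
now tool d mm [ 9.5 -3.4 45.3]  after roll [ 9.5 -3.4 45.3]
```

View pics/l2.png

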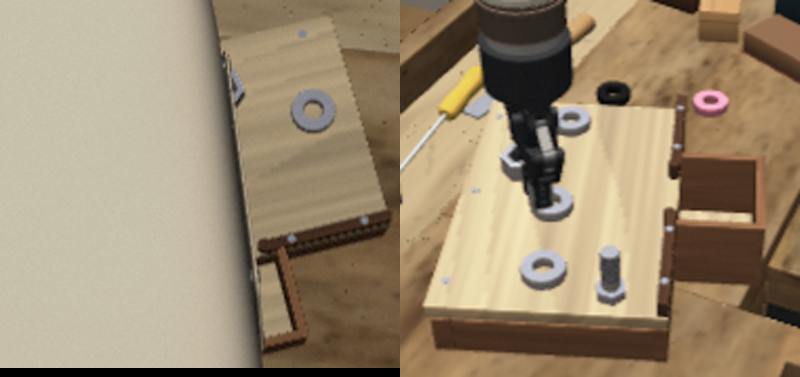

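Run:
```python
from plan import *
s=pickle.load(open("side_l2.pkl","rb"))
x0,y0,x1,y1=230,190,300,250
f=cv2.resize(s["frame"][y0:y1,x0:x1,::-1],None,fx=10,fy=10,interpolation=cv2.INTER_CUBIC)
th=np.linspace(0,6.28,40)
for (x,y) in [(113,20),(111,27)]:
    u=(pr(s,w(q,np.c_[x+20*np.cos(th),y+20*np.sin(th),0*th+67]/1e3))-[x0,y0]+.5)*10-.5
    cv2.polylines(f,[np.int32(u)],True,(0,0,255) if y==20 else (0,255,0),1)
cv2.imwrite("pics/l2z.png",f)
```

```text
(no output)
```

View pics/l2z.png

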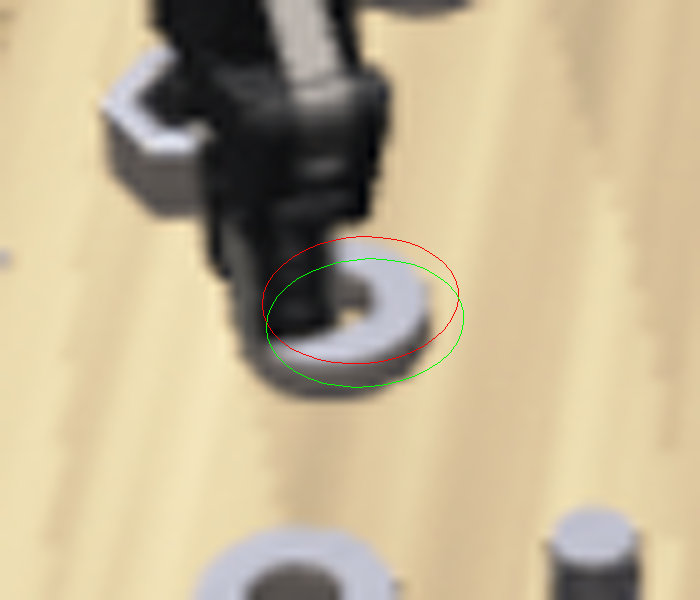

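The fingers rose during the push and now sit over the washer's rim, with the washer at about (120,22). I'll lift, back off and try again with closer height control.

Request:
arm_command(motion=[{"x": -0.01,"y": 0,"z": 0,"roll": 0,"fingers": 0.19},{"x": 0,"y": 0,"z": -0.012,"roll": 0,"fingers": 0.19},{"x": 0,"y": 0,"z": -0.012,"roll": 0,"fingers": 0.19},{"x": 0,"y": 0,"z": 0,"roll": 0,"fingers": 0.19},{"x": 0,"y": 0,"z": 0,"roll": 0,"fingers": 0.19}])

```text
clock: 4.05
eef_pos: [0.6073, 0.1282, 0.0831]
tool_rot: [0.66, 0.257, -0.659, 0.251]
ft_force: [-0.1, 0.3, 0.4]
grip_width: 0.016
```

```bash
python3 -c "
from plan import *
go(148.5,34.5,5,(-60,-22))"; python3 look.py l3
```

```text
t 4.05 board mm [154.2  36.7] z 28.1 F [-0.1  0.3  0.4] w 16.0 tilt [-0.002  0.009 -1.   ]
roll 0.062 push along tool z sign 1 j6 2.61
now tool d mm [23.  -0.1  6.3]  after roll [23.   0.3  6.3]
```

View pics/l3.png

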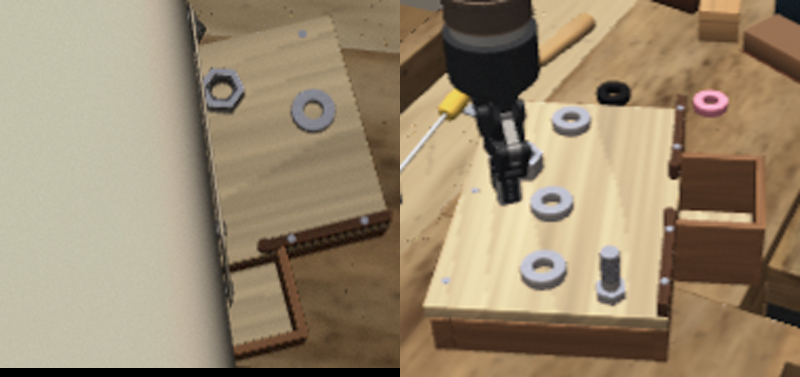

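```bash
cat > det.py <<'E'
import sys
from fit import *
q=np.load("q.npy")
def det(n,tag):
    c=pickle.load(open(f"{n}_{tag}.pkl","rb"));hsv=cv2.cvtColor(c["frame"],cv2.COLOR_RGB2HSV)
    m=((hsv[...,1]<55)&(hsv[...,2]>60)).astype(np.uint8)
    poly=pr(c,w(q,np.array([(205,150,61),(205,-150,61),(-72,-150,61),(-72,150,61)])/1e3))
    k=np.zeros_like(m);cv2.fillPoly(k,[np.int32(poly)],1);m*=k
    N,_,st,ce=cv2.connectedComponentsWithStats(m)
    for i in range(1,N):
        if st[i,4]>60:
            # centre by enclosing-hull moments
            ct=cv2.findContours((_==i).astype(np.uint8),cv2.RETR_EXTERNAL,cv2.CHAIN_APPROX_NONE)[0][0]
            M=cv2.moments(cv2.convexHull(ct));p=(M["m10"]/M["m00"],M["m01"]/M["m00"])
            print(n,np.round(p,1),int(M["m00"]),np.round(wi(q,bp(c,p,.061))[0]*1e3,1))
for n in sys.argv[2:] or("top","side"): det(n,sys.argv[1])
E
for t in 0 l3; do [ -f top_$t.pkl ] || { cp top0.pkl top_0.pkl; cp side0.pkl side_0.pkl; }; echo $t; python3 det.py $t; done
```

```text
0
top [299.8 132.2] 338 [157.1 -34. ]
top [260.2 140.8] 320 [158.6  42.8]
top [343.3 142. ] 333 [ 118.3 -109.1]
top [231.7 171.9] 339 [112.2 107.8]
top [227.4 204. ] 179 [ 54.2 128. ]
side [271.5 184.1] 187 [ 119.6 -110.7]
side [249.4 202.2] 264 [157.7 -41.2]
side [241.6 226.9] 257 [159.1  39.9]
side [289.3 254.2] 281 [ 54.5 110. ]
side [259.1 250.9] 300 [113.  105.6]
l3
top [259.8 187.5] 13633 [70.2 63.2]
top [343.3 141.9] 332 [ 118.4 -109.1]
side [271.5 184.1] 186 [ 119.7 -110.8]
side [248.  197.6] 444 [163.7 -56.7]
side [262.7 221.3] 244 [119.5  19.1]
side [289.3 254.2] 281 [ 54.5 110. ]
side [259.1 250.9] 300 [113.  105.6]
```

Request:
arm_command(motion=[{"x": 0.008,"y": 0,"z": 0.001,"roll": 0.062,"fingers": 0.19},{"x": 0.008,"y": 0,"z": 0,"roll": 0,"fingers": 0.19},{"x": 0.005,"y": 0,"z": 0,"roll": 0,"fingers": 0.19},{"x": 0,"y": 0,"z": 0,"roll": 0,"fingers": 0.19},{"x": 0,"y": 0,"z": 0,"roll": 0,"fingers": 0.19}])

```text
clock: 4.57
eef_pos: [0.6046, 0.1263, 0.0608]
tool_rot: [-0.667, -0.237, 0.668, -0.23]
ft_force: [0.1, 0.2, -0.1]
grip_width: 0.0164
```

```bash
python3 -c "
from plan import *
go(148.5,34.5,5,(-60,-22))"
```

```text
t 4.57 board mm [151.   35.8] z 5.8 F [ 0.1  0.2 -0.1] w 16.4 tilt [-0.004  0.009 -1.   ]
roll 0.0 push along tool z sign 1 j6 2.67
now tool d mm [0.8 0.3 2.8]  after roll [0.8 0.3 2.8]
```

Request:
arm_command(motion=[{"x": 0.001,"y": 0,"z": 0.006,"roll": 0,"fingers": 0.19},{"x": 0.001,"y": 0,"z": 0.007,"roll": 0,"fingers": 0.19},{"x": 0.001,"y": 0,"z": 0.007,"roll": 0,"fingers": 0.19},{"x": 0.001,"y": 0,"z": 0.007,"roll": 0,"fingers": 0.19}])

```text
clock: 4.9
eef_pos: [0.5832, 0.1088, 0.057]
tool_rot: [0.668, 0.238, -0.667, 0.231]
ft_force: [-1.0, 0.9, 0.3]
grip_width: 0.016
```

```bash
python3 -c "
from plan import *
go(85,9,5,(-60,-22))"; python3 look.py l4;python3 det.py l4 side
```

```text
t 4.9 board mm [125.2  26. ] z 2.0 F [-1.   0.9  0.3] w 16.0 tilt [-0.002  0.009 -1.   ]
roll 0.003 push along tool z sign 1 j6 2.65
now tool d mm [-3.2  2.  43.6]  after roll [-3.2  2.1 43.6]
side [273.1 184. ] 147 [ 116.  -111.5]
side [262.  199.5] 163 [132.3 -52.6]
side [246.3 203.1] 158 [163.9 -37.3]
side [274.  219.7] 233 [97.1 12.5]
side [289.3 254.2] 281 [ 54.5 110. ]
side [259.  250.9] 299 [113.  105.5]
```

View pics/l4.png

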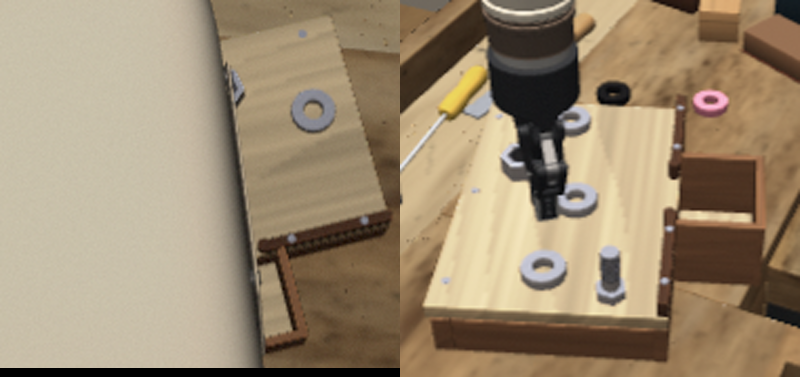

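Washer B is being pushed, now at about (97,13), side-view pixel (274,220). I'll continue.

Request:
arm_command(motion=[{"x": -0.002,"y": 0,"z": 0.007,"roll": 0,"fingers": 0.19},{"x": 0,"y": 0.0005,"z": 0.007,"roll": 0,"fingers": 0.19},{"x": 0.0005,"y": 0.0005,"z": 0.007,"roll": 0,"fingers": 0.19},{"x": 0.0005,"y": 0,"z": 0.007,"roll": 0,"fingers": 0.19},{"x": 0.0005,"y": 0,"z": 0.005,"roll": 0,"fingers": 0.19}])

```text
clock: 5.42
eef_pos: [0.5559, 0.0853, 0.0584]
tool_rot: [0.668, 0.237, -0.666, 0.231]
ft_force: [-0.3, 0.1, -0.0]
grip_width: 0.0163
```

```bash
python3 -c "
from plan import *
go(87,0,5,(-1,0))"; python3 look.py l5;python3 det.py l5 side
```

```text
t 5.42 board mm [91.9 12.3] z 3.4 F [-0.3  0.1 -0. ] w 16.3 tilt [-0.001  0.01  -1.   ]
roll 0.353 push along tool z sign 1 j6 2.61
now tool d mm [-1.7  9.8  8.8]  after roll [-1.7 12.2  4.9]
side [280.4 195.5] 163 [ 94.2 -70.2]
side [249.4 202.1] 262 [157.8 -41.4]
side [290.  216.9] 234 [65.3  0.7]
side [289.3 254.2] 281 [ 54.5 110. ]
side [259.  250.9] 299 [113.  105.6]
```

View pics/l5.png

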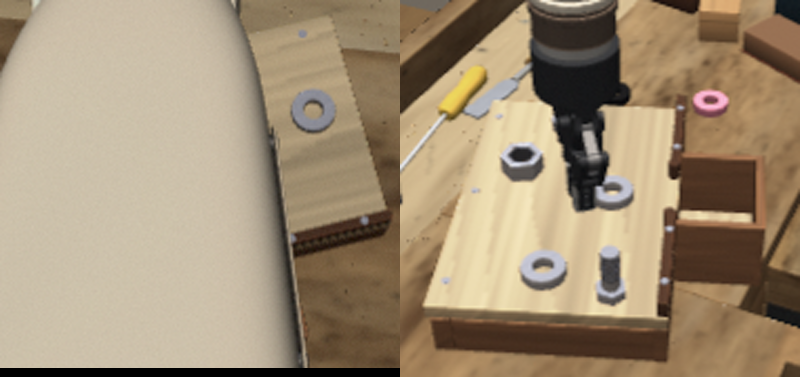

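Request:
arm_command(motion=[{"x": -0.001,"y": 0,"z": -0.008,"roll": 0,"fingers": 0.19},{"x": 0,"y": 0,"z": -0.008,"roll": 0,"fingers": 0.19},{"x": 0,"y": 0,"z": 0,"roll": 0.118,"fingers": 0.19},{"x": 0,"y": 0,"z": 0,"roll": 0.118,"fingers": 0.19},{"x": 0,"y": 0,"z": 0,"roll": 0.118,"fingers": 0.19},{"x": 0,"y": 0.008,"z": 0,"roll": 0,"fingers": 0.19},{"x": 0,"y": 0.007,"z": 0,"roll": 0,"fingers": 0.19},{"x": 0,"y": 0,"z": 0,"roll": 0,"fingers": 0.19}])

```text
clock: 6.18
eef_pos: [0.5791, 0.0844, 0.0591]
tool_rot: [0.7, 0.114, -0.697, 0.107]
ft_force: [-0.6, -0.6, -0.3]
grip_width: 0.0163
```

```bash
python3 -c "
from plan import *
go(95,1,5,(-1,0))"; python3 look.py l6;python3 det.py l6 side
```

```text
t 6.18 board mm [113.6   4. ] z 4.1 F [-0.6 -0.6 -0.3] w 16.3 tilt [ 0.002  0.01  -1.   ]
roll -0.008 push along tool z sign 1 j6 2.97
now tool d mm [-1.   3.2 18.6]  after roll [-1.   3.  18.6]
side [276.7 183.9] 61 [ 108.1 -112.5]
side [253.3 197.9] 471 [152.1 -56.6]
side [290.1 216.3] 231 [65.1 -1.1]
side [289.3 254.2] 281 [ 54.5 110. ]
side [259.  250.9] 299 [113.  105.6]
```

View pics/l6.png

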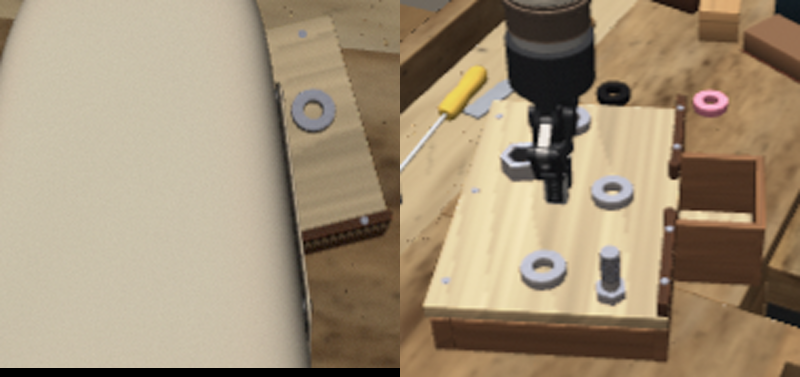

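Request:
arm_command(motion=[{"x": 0,"y": 0.0015,"z": 0.007,"roll": -0.008,"fingers": 0.19},{"x": 0,"y": 0.0015,"z": 0.007,"roll": 0,"fingers": 0.19},{"x": 0.0005,"y": 0,"z": 0.007,"roll": 0,"fingers": 0.19},{"x": 0.0005,"y": 0,"z": 0.007,"roll": 0,"fingers": 0.19},{"x": 0.0005,"y": 0,"z": 0.007,"roll": 0,"fingers": 0.19},{"x": 0.0005,"y": 0,"z": 0.007,"roll": 0,"fingers": 0.19},{"x": 0,"y": 0,"z": 0,"roll": 0,"fingers": 0.19}])

```text
clock: 6.87
eef_pos: [0.5348, 0.067, 0.0569]
tool_rot: [0.699, 0.118, -0.697, 0.11]
ft_force: [-0.6, 0.4, -0.1]
grip_width: 0.0161
```

```bash
python3 -c "
from plan import *
go(20,0,5,(-1,0))"; python3 look.py l7;python3 det.py l7 side
```

```text
t 6.87 board mm [66.1  1.6] z 1.9 F [-0.6  0.4 -0.1] w 16.1 tilt [ 0.001  0.011 -1.   ]
roll 0.003 push along tool z sign 1 j6 2.94
now tool d mm [-3.4  1.4 46.1]  after roll [-3.4  1.6 46. ]
side [271.4 184. ] 184 [ 119.9 -111.3]
side [285.  193.6] 160 [ 85.  -77.8]
side [249.5 202.1] 263 [157.6 -41.4]
side [298.2 217.4] 363 [48.1  1. ]
side [289.3 254.2] 283 [ 54.5 110. ]
side [259.1 250.9] 300 [112.9 105.6]
```

View pics/l7.png

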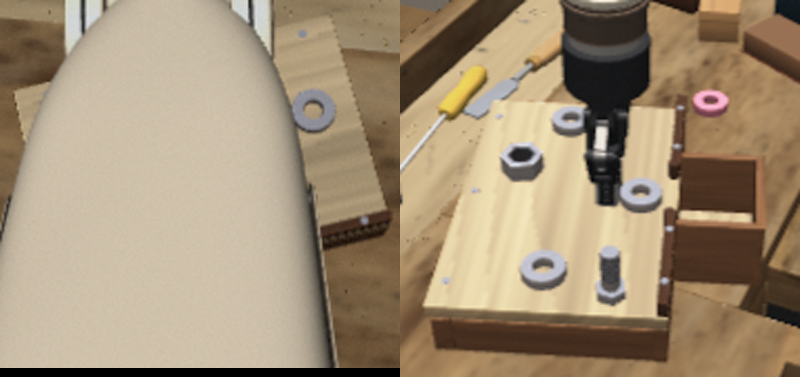

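Request:
arm_command(motion=[{"x": -0.002,"y": 0.0005,"z": 0.007,"roll": 0,"fingers": 0.19},{"x": -0.0005,"y": 0.0005,"z": 0.008,"roll": 0,"fingers": 0.19},{"x": 0,"y": 0,"z": 0.008,"roll": 0,"fingers": 0.19},{"x": 0,"y": 0,"z": 0.008,"roll": 0,"fingers": 0.19},{"x": 0,"y": 0,"z": 0.008,"roll": 0,"fingers": 0.19},{"x": 0,"y": 0,"z": 0.008,"roll": 0,"fingers": 0.19},{"x": 0,"y": 0,"z": 0,"roll": 0,"fingers": 0.19}])

```text
clock: 7.55
eef_pos: [0.4879, 0.0502, 0.0595]
tool_rot: [0.7, 0.118, -0.696, 0.111]
ft_force: [-0.5, 0.4, 1.1]
grip_width: 0.0161
```

```bash
python3 -c "
from plan import *
go(12,0,5,(-1,0))"; python3 look.py l8
```

```text
t 7.55 board mm [16.3  0.4] z 4.5 F [-0.5  0.4  1.1] w 16.1 tilt [ 0.004  0.012 -1.   ]
roll 0.004 push along tool z sign 1 j6 2.91
now tool d mm [-0.6  0.4  4.3]  after roll [-0.6  0.4  4.3]
```

View pics/l8.png

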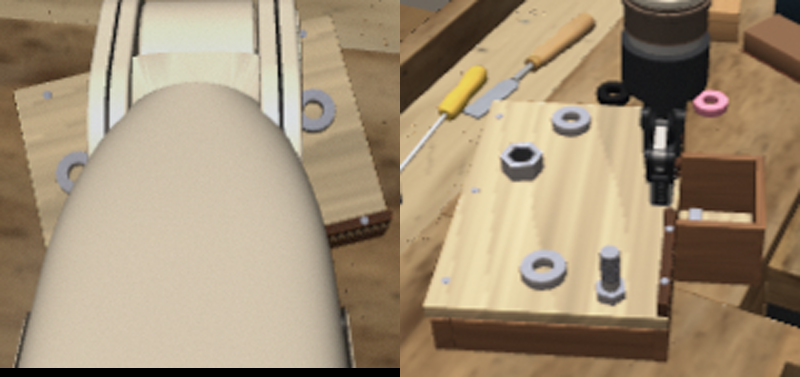

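The side view shows washer B dropped: grey at crop (695,213) inside the slot, and nothing left on the deck at the gate. Next I lift and look.

Request:
arm_command(motion=[{"x": -0.02,"y": 0,"z": -0.004,"roll": 0,"fingers": 0.19},{"x": -0.03,"y": 0,"z": -0.01,"roll": 0,"fingers": 0.19},{"x": -0.03,"y": 0,"z": -0.01,"roll": 0,"fingers": 0.19},{"x": 0,"y": 0,"z": 0,"roll": 0,"fingers": 0.19}])

```text
clock: 7.98
eef_pos: [0.5114, 0.0574, 0.1408]
tool_rot: [0.699, 0.119, -0.697, 0.11]
ft_force: [2.2, 0.1, 0.5]
grip_width: 0.0161
```

```bash
python3 -c "
from plan import *
u=np.array([52,106.5])/np.hypot(52,106.5);p=np.array([112,106.5])+34*u;print(p)
go(p[0],p[1],70,-u)"; python3 look.py l9 side;python3 det.py l9 side
```

```text
[126.91770669 137.05261081]
t 7.98 board mm [40.8 -0.1] z 85.8 F [2.2 0.1 0.5] w 16.1 tilt [ 0.     0.012 -1.   ]
roll -1.113 push along tool z sign 1 j6 2.92
now tool d mm [  17.7 -136.7  -86.5]  after roll [  17.7   17.2 -160.9]
side [271.5 184.1] 186 [ 119.6 -110.8]
side [249.5 202.1] 263 [157.6 -41.4]
side [289.3 254.2] 281 [ 54.5 110. ]
side [259.  250.9] 300 [113.  105.6]
```

View pics/l9.png

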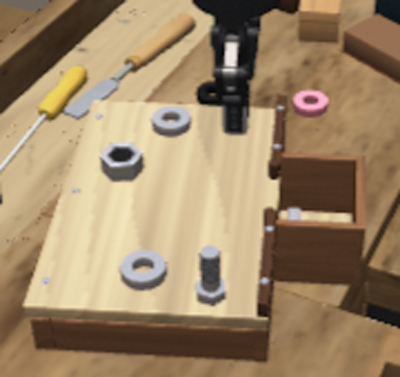

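Request:
arm_command(motion=[{"x": 0,"y": 0,"z": 0,"roll": -0.12,"fingers": 0.19},{"x": 0,"y": 0,"z": 0,"roll": -0.12,"fingers": 0.19},{"x": 0,"y": 0,"z": 0,"roll": -0.12,"fingers": 0.19},{"x": 0,"y": 0,"z": 0,"roll": -0.12,"fingers": 0.19},{"x": 0,"y": 0,"z": 0,"roll": -0.12,"fingers": 0.19},{"x": 0,"y": 0,"z": 0,"roll": -0.12,"fingers": 0.19},{"x": 0,"y": 0,"z": 0,"roll": -0.12,"fingers": 0.19},{"x": 0,"y": 0,"z": 0,"roll": -0.12,"fingers": 0.19},{"x": 0,"y": 0,"z": 0,"roll": -0.12,"fingers": 0.19},{"x": 0,"y": 0.003,"z": -0.025,"roll": 0,"fingers": 0.19},{"x": 0,"y": 0.003,"z": -0.03,"roll": 0,"fingers": 0.19},{"x": 0,"y": 0.003,"z": -0.03,"roll": 0,"fingers": 0.19},{"x": 0,"y": 0.003,"z": -0.03,"roll": 0,"fingers": 0.19},{"x": 0,"y": 0.003,"z": -0.03,"roll": 0,"fingers": 0.19},{"x": 0,"y": 0,"z": -0.01,"roll": 0,"fingers": 0.19},{"x": 0,"y": 0,"z": 0,"roll": 0,"fingers": 0.19}])

```text
clock: 9.37
eef_pos: [0.5363, 0.2124, 0.1214]
tool_rot: [-0.524, -0.476, 0.535, -0.461]
ft_force: [-0.7, 0.3, -0.1]
grip_width: 0.016
```

```bash
cat > a.py <<'E'
from plan import *
u=np.array([52,106.5])/np.hypot(52,106.5);p=np.array([112,106.5])+34*u
go(p[0],p[1],5,-u)
E
python3 a.py
```

```text
t 9.37 board mm [113.5 139. ] z 66.4 F [-0.7  0.3 -0.1] w 16.0 tilt [-0.026  0.006 -1.   ]
roll 0.01 push along tool z sign 1 j6 2.06
now tool d mm [61.  14.6 -3.8]  after roll [61.  14.6 -4. ]
```

Request:
arm_command(motion=[{"x": 0.01,"y": 0.007,"z": -0.003,"roll": 0.01,"fingers": 0.19},{"x": 0.015,"y": 0.007,"z": 0,"roll": 0,"fingers": 0.19},{"x": 0.012,"y": 0,"z": 0,"roll": 0,"fingers": 0.19},{"x": 0.01,"y": 0,"z": 0,"roll": 0,"fingers": 0.19},{"x": 0,"y": 0,"z": 0,"roll": 0,"fingers": 0.19}])

```text
clock: 9.78
eef_pos: [0.5489, 0.209, 0.0672]
tool_rot: [-0.526, -0.472, 0.541, -0.457]
ft_force: [-0.2, -1.0, -0.2]
grip_width: 0.0159
```

```bash
python3 a.py; python3 look.py l10 side
```

```text
t 9.78 board mm [124.4 131.8] z 12.2 F [-0.2 -1.  -0.2] w 15.9 tilt [-0.03   0.002 -1.   ]
roll -0.005 push along tool z sign 1 j6 2.07
now tool d mm [ 7.2  0.2 -5.8]  after roll [ 7.2  0.2 -5.8]
```

View pics/l10.png

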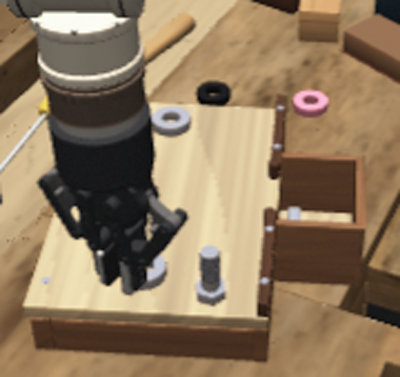

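Request:
arm_command(motion=[{"x": 0,"y": 0,"z": -0.006,"roll": 0,"fingers": 0.19},{"x": 0.004,"y": 0,"z": 0,"roll": 0,"fingers": 0.19},{"x": 0.003,"y": 0,"z": 0,"roll": 0,"fingers": 0.19},{"x": 0,"y": 0,"z": 0,"roll": 0,"fingers": 0.19}])

```text
clock: 10.17
eef_pos: [0.551, 0.213, 0.0613]
tool_rot: [-0.527, -0.47, 0.541, -0.456]
ft_force: [0.3, 0.0, 0.5]
grip_width: 0.0164
```

```bash
python3 a.py
```

```text
t 10.17 board mm [127.6 134.9] z 6.3 F [0.3 0.  0.5] w 16.4 tilt [-0.028  0.002 -1.   ]
roll -0.009 push along tool z sign 1 j6 2.08
now tool d mm [ 1.4 -1.5 -1.6]  after roll [ 1.4 -1.5 -1.6]
```

Request:
arm_command(motion=[{"x": 0.001,"y": -0.001,"z": 0.006,"roll": 0,"fingers": 0.19},{"x": 0.001,"y": 0,"z": 0.007,"roll": 0,"fingers": 0.19},{"x": 0.0005,"y": 0,"z": 0.007,"roll": 0,"fingers": 0.19},{"x": 0.0005,"y": 0,"z": 0.007,"roll": 0,"fingers": 0.19}])

```text
clock: 10.5
eef_pos: [0.5469, 0.1864, 0.0597]
tool_rot: [-0.528, -0.471, 0.539, -0.457]
ft_force: [-0.3, 0.6, -0.3]
grip_width: 0.0163
```

```bash
python3 -c "
from plan import *
go(72,24.5,5,(-52,-106))"; python3 look.py l11;python3 det.py l11
```

```text
t 10.5 board mm [115.3 111. ] z 4.7 F [-0.3  0.6 -0.3] w 16.3 tilt [-0.025  0.004 -1.   ]
roll -0.005 push along tool z sign 1 j6 2.03
now tool d mm [-0.3 -0.3 96.8]  after roll [-0.3 -0.7 96.8]
top [299.8 131.6] 320 [158.2 -34.2]
top [220.9 191.3] 2325 [ 80.8 134.9]
top [343.3 141.9] 333 [ 118.4 -109.1]
top [243.  172.4] 399 [106.1  87.3]
top [303.  226.1] 149 [-19.1   2.6]
side [258.5 183.8] 573 [ 149.1 -109.6]
side [277.  219.8] 126 [90.9 12.3]
side [272.2 244.8] 57 [90.4 86.8]
side [289.3 254.2] 281 [ 54.5 110. ]
```

View pics/l11.png

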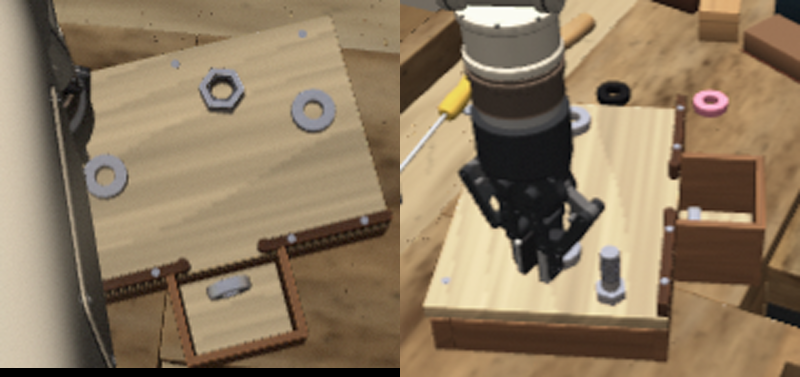

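Washer B stands on edge, leaning against the gate-side wall inside the slot at top crop (228,288). Washer A is moving well at crop (106,177).

Request:
arm_command(motion=[{"x": 0,"y": 0,"z": 0.007,"roll": 0,"fingers": 0.19},{"x": 0.0005,"y": 0,"z": 0.007,"roll": 0,"fingers": 0.19},{"x": 0.0005,"y": 0,"z": 0.007,"roll": 0,"fingers": 0.19},{"x": 0.0005,"y": 0,"z": 0.007,"roll": 0,"fingers": 0.19},{"x": 0.0005,"y": 0,"z": 0.007,"roll": 0,"fingers": 0.19},{"x": 0.0005,"y": 0,"z": 0.007,"roll": 0,"fingers": 0.19},{"x": 0.0005,"y": 0,"z": 0.007,"roll": 0,"fingers": 0.19}])

```text
clock: 11.18
eef_pos: [0.5396, 0.1329, 0.057]
tool_rot: [-0.529, -0.47, 0.539, -0.457]
ft_force: [0.5, 0.7, -0.6]
grip_width: 0.0163
```

```bash
python3 -c "
from plan import *
go(72,24.5,5,(-52,-106))"; python3 look.py l12;python3 det.py l12
```

```text
t 11.18 board mm [91.5 62.6] z 2.0 F [ 0.5  0.7 -0.6] w 16.3 tilt [-0.024  0.005 -1.   ]
roll -0.006 push along tool z sign 1 j6 1.95
now tool d mm [-3.1 -0.5 42.8]  after roll [-3.1 -0.8 42.8]
top [245.1 192.3] 9268 [68.  91.6]
top [299.7 131.4] 309 [158.7 -34. ]
top [343.3 141.9] 332 [ 118.5 -109.1]
top [303.  226.1] 149 [-19.1   2.6]
side [293.6 204.5] 99 [ 62.  -41.2]
side [243.7 204.9] 53 [168.3 -31. ]
side [289.3 254.2] 283 [ 54.5 110. ]
```

View pics/l12.png

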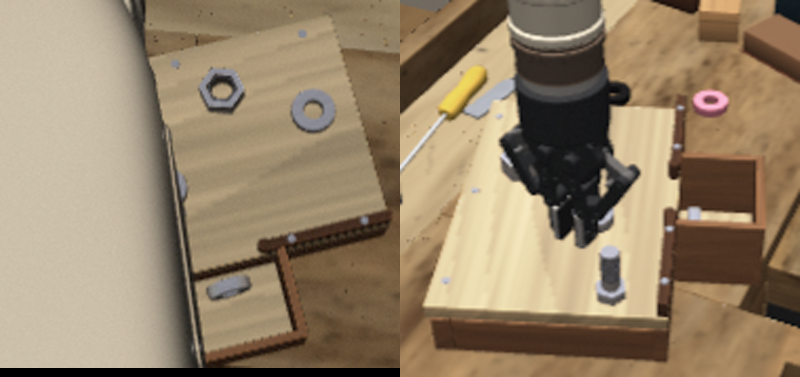

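Request:
arm_command(motion=[{"x": -0.002,"y": 0,"z": 0.007,"roll": 0,"fingers": 0.19},{"x": -0.0005,"y": 0,"z": 0.007,"roll": 0,"fingers": 0.19},{"x": 0,"y": 0,"z": 0.007,"roll": 0,"fingers": 0.19},{"x": 0,"y": 0,"z": 0.007,"roll": 0,"fingers": 0.19},{"x": 0,"y": 0,"z": 0.007,"roll": 0,"fingers": 0.19},{"x": 0,"y": 0,"z": 0.004,"roll": 0,"fingers": 0.19},{"x": 0,"y": 0,"z": 0,"roll": 0,"fingers": 0.19}])

```text
clock: 11.87
eef_pos: [0.533, 0.0895, 0.0593]
tool_rot: [-0.528, -0.47, 0.54, -0.456]
ft_force: [0.0, 1.0, -0.5]
grip_width: 0.0166
```

```bash
python3 -c "
from plan import *
go(72,24.5,5,(-52,-106))"; python3 look.py l13;python3 det.py l13
```

```text
t 11.87 board mm [71.5 23.5] z 4.3 F [ 0.   1.  -0.5] w 16.6 tilt [-0.025  0.004 -1.   ]
roll -0.007 push along tool z sign 1 j6 1.87
now tool d mm [-0.7  0.  -1.2]  after roll [-0.7  0.  -1.2]
top [265.6 188.8] 15345 [65.2 53.2]
top [343.3 141.9] 333 [ 118.4 -109.1]
side [305.6 191.2] 95 [ 40.2 -90.5]
side [249.6 202.2] 269 [157.4 -41.1]
side [289.3 254.2] 283 [ 54.5 110. ]
```

View pics/l13.png

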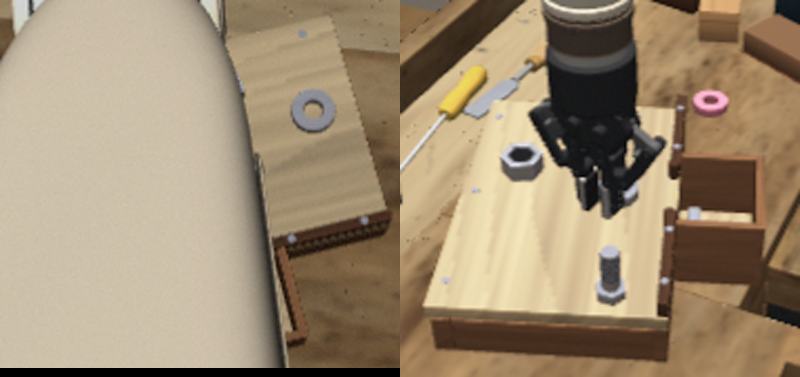

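Request:
arm_command(motion=[{"x": -0.002,"y": 0,"z": -0.008,"roll": 0,"fingers": 0.19},{"x": -0.02,"y": 0,"z": -0.008,"roll": 0,"fingers": 0.19},{"x": -0.02,"y": 0,"z": 0,"roll": 0.12,"fingers": 0.19},{"x": 0,"y": 0,"z": 0,"roll": 0.12,"fingers": 0.19},{"x": 0,"y": 0,"z": 0,"roll": 0.12,"fingers": 0.19},{"x": 0,"y": 0,"z": 0,"roll": 0.12,"fingers": 0.19},{"x": 0,"y": 0,"z": 0,"roll": 0.12,"fingers": 0.19},{"x": 0,"y": 0,"z": 0,"roll": 0.12,"fingers": 0.19},{"x": 0,"y": 0,"z": 0,"roll": 0.12,"fingers": 0.19},{"x": 0,"y": 0,"z": 0,"roll": 0.12,"fingers": 0.19},{"x": 0,"y": 0,"z": 0,"roll": 0.12,"fingers": 0.19},{"x": 0,"y": 0,"z": 0,"roll": 0,"fingers": 0.19}])

```text
clock: 12.97
eef_pos: [0.5386, 0.1178, 0.1055]
tool_rot: [-0.692, -0.112, 0.706, -0.104]
ft_force: [0.2, 0.7, 0.1]
grip_width: 0.0161
```

```bash
python3 -c "
from plan import *
go(102,0,5,(-1,0))"; python3 look.py l14 side;python3 det.py l14 side
```

```text
t 12.97 board mm [85.7 48.6] z 50.5 F [0.2 0.7 0.1] w 16.1 tilt [-0.022  0.008 -1.   ]
roll -0.015 push along tool z sign 1 j6 3.04
now tool d mm [ 44.5  48.9 -17.8]  after roll [ 44.5  49.2 -17.1]
side [267.9 186.8] 172 [126.2 -99.7]
side [249.5 202.1] 262 [157.6 -41.4]
side [292.5 215.3] 236 [60.5 -4.9]
side [289.3 254.2] 281 [ 54.5 110. ]
```

View pics/l14.png

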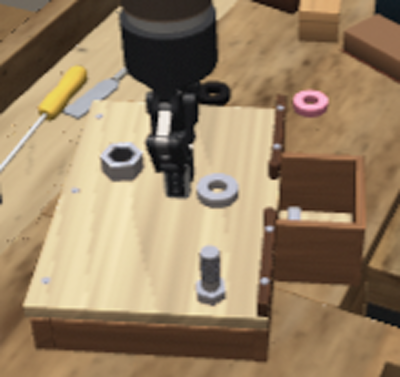

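Request:
arm_command(motion=[{"x": 0,"y": 0.013,"z": -0.005,"roll": -0.015,"fingers": 0.19},{"x": 0,"y": 0.013,"z": -0.004,"roll": 0,"fingers": 0.19},{"x": 0.01,"y": 0.013,"z": -0.004,"roll": 0,"fingers": 0.19},{"x": 0.012,"y": 0.012,"z": -0.004,"roll": 0,"fingers": 0.19},{"x": 0.012,"y": 0,"z": 0,"roll": 0,"fingers": 0.19},{"x": 0,"y": 0,"z": 0,"roll": 0,"fingers": 0.19}])

```text
clock: 13.52
eef_pos: [0.5732, 0.0774, 0.0699]
tool_rot: [-0.69, -0.127, 0.702, -0.119]
ft_force: [-0.7, -0.2, -0.6]
grip_width: 0.0163
```

```bash
python3 -c "
from plan import *
go(95,-3,5,(-1,0))"
```

```text
t 13.52 board mm [105.8  -0.7] z 14.9 F [-0.7 -0.2 -0.6] w 16.3 tilt [-0.018  0.009 -1.   ]
roll 0.029 push along tool z sign 1 j6 2.92
now tool d mm [10.   2.1 10.8]  after roll [10.   2.4 10.7]
```

Request:
arm_command(motion=[{"x": 0.005,"y": 0.002,"z": 0,"roll": 0.029,"fingers": 0.19},{"x": 0.005,"y": 0,"z": 0,"roll": 0,"fingers": 0.19},{"x": 0.001,"y": 0,"z": 0.007,"roll": 0,"fingers": 0.19},{"x": 0.0005,"y": 0,"z": 0.007,"roll": 0,"fingers": 0.19},{"x": 0.0005,"y": 0,"z": 0.007,"roll": 0,"fingers": 0.19},{"x": 0.0005,"y": 0,"z": 0.007,"roll": 0,"fingers": 0.19}])

```text
clock: 14.02
eef_pos: [0.546, 0.0671, 0.0564]
tool_rot: [-0.692, -0.118, 0.704, -0.11]
ft_force: [-0.7, 0.6, 1.2]
grip_width: 0.0162
```

```bash
python3 -c "
from plan import *
go(16,0,5,(-1,0))"; python3 look.py l15 side;python3 det.py l15 side
```

```text
t 14.02 board mm [76.7 -1.9] z 1.4 F [-0.7  0.6  1.2] w 16.2 tilt [-0.018  0.009 -1.   ]
roll 0.002 push along tool z sign 1 j6 2.93
now tool d mm [-2.7 -2.  60.8]  after roll [-2.7 -1.9 60.8]
side [268.6 184. ] 115 [ 126.2 -110.7]
side [278.7 192.2] 162 [ 99.6 -81.7]
side [249.6 202.2] 269 [157.4 -41.2]
side [293.  215.5] 369 [59.4 -4.2]
side [289.3 254.2] 281 [ 54.5 110. ]
```

View pics/l15.png

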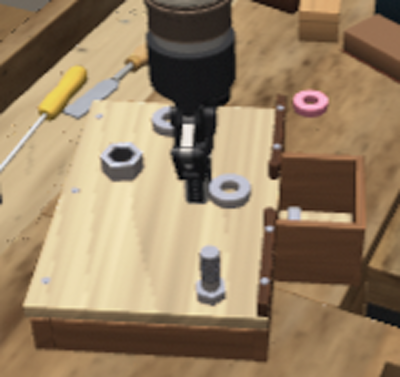

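Request:
arm_command(motion=[{"x": -0.003,"y": -0.0005,"z": 0.007,"roll": 0,"fingers": 0.19},{"x": -0.0005,"y": -0.0005,"z": 0.0075,"roll": 0,"fingers": 0.19},{"x": 0,"y": -0.0005,"z": 0.0075,"roll": 0,"fingers": 0.19},{"x": 0,"y": -0.0005,"z": 0.0075,"roll": 0,"fingers": 0.19},{"x": 0,"y": 0,"z": 0.0075,"roll": 0,"fingers": 0.19},{"x": 0,"y": 0,"z": 0.0075,"roll": 0,"fingers": 0.19},{"x": 0,"y": 0,"z": 0.0075,"roll": 0,"fingers": 0.19},{"x": 0,"y": 0,"z": 0,"roll": 0,"fingers": 0.19}])

```text
clock: 14.73
eef_pos: [0.488, 0.0503, 0.063]
tool_rot: [-0.692, -0.118, 0.704, -0.11]
ft_force: [-0.0, -0.2, -0.3]
grip_width: 0.0163
```

```bash
python3 -c "
from plan import *
go(16,0,5,(-1,0))"; python3 look.py l16 side
```

```text
t 14.73 board mm [16.4  0.5] z 8.0 F [-0.  -0.2 -0.3] w 16.3 tilt [-0.018  0.009 -1.   ]
roll 0.002 push along tool z sign 1 j6 2.91
now tool d mm [3.  0.5 0.4]  after roll [3.  0.5 0.4]
```

View pics/l16.png

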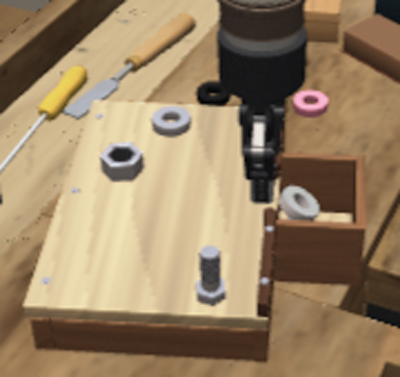

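Request:
arm_command(motion=[{"x": 0,"y": 0,"z": 0,"roll": 0,"fingers": 0.19},{"x": 0,"y": 0,"z": 0,"roll": 0,"fingers": 0.19},{"x": 0,"y": 0,"z": 0,"roll": 0,"fingers": 0.19}])

```text
clock: 15.03
eef_pos: [0.4896, 0.0505, 0.0632]
tool_rot: [-0.693, -0.118, 0.703, -0.11]
ft_force: [0.4, -0.5, -0.5]
grip_width: 0.0162
```

```bash
python3 look.py l17 side
```

```text
(no output)
```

View pics/l17.png

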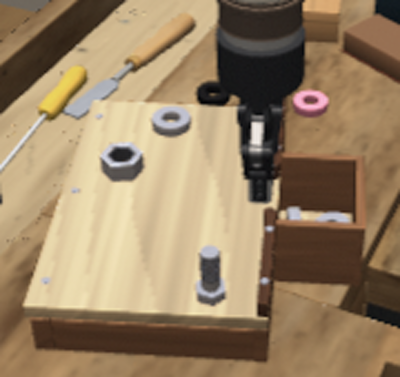

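The second washer has dropped: both grey pieces lie low in the slot at crop (295,213) and (333,218). Next is washer C.

Request:
arm_command(motion=[{"x": -0.02,"y": 0,"z": -0.004,"roll": 0,"fingers": 0.19},{"x": -0.03,"y": 0,"z": -0.01,"roll": 0,"fingers": 0.19},{"x": -0.02,"y": 0,"z": -0.01,"roll": 0,"fingers": 0.19},{"x": 0,"y": 0,"z": 0,"roll": 0,"fingers": 0.19}])

```text
clock: 15.42
eef_pos: [0.5126, 0.0577, 0.1327]
tool_rot: [-0.69, -0.118, 0.705, -0.109]
ft_force: [1.3, 0.4, -0.2]
grip_width: 0.0165
```

```bash
cat > c.py <<'E'
from plan import *
C=np.array([118.4,-109.5]);d=C-[60,0];u=d/np.hypot(*d);p=C+36*u;print(p)
go(p[0],p[1],5,-u)
E
python3 c.py
```

```text
[ 135.34117647 -141.26470588]
t 15.42 board mm [42.1 -0.2] z 77.7 F [ 1.3  0.4 -0.2] w 16.5 tilt [-0.023  0.009 -1.   ]
roll 1.083 push along tool z sign 1 j6 2.92
now tool d mm [ 68.8 142.3 -94.3]  after roll [  68.8  -16.6 -169.9]
```

Joint 6 would pass its limit, so I use the half-turn equivalent: roll -2.058 and push along tool -z.

Request:
arm_command(motion=[{"x": 0,"y": 0,"z": 0,"roll": -0.123,"fingers": 0.19},{"x": 0,"y": 0,"z": 0,"roll": -0.123,"fingers": 0.19},{"x": 0,"y": 0,"z": 0,"roll": -0.123,"fingers": 0.19},{"x": 0,"y": 0,"z": 0,"roll": -0.123,"fingers": 0.19},{"x": 0,"y": 0,"z": 0,"roll": -0.123,"fingers": 0.19},{"x": 0,"y": 0,"z": 0,"roll": -0.123,"fingers": 0.19},{"x": 0,"y": 0,"z": 0,"roll": -0.123,"fingers": 0.19},{"x": 0,"y": 0,"z": 0,"roll": -0.123,"fingers": 0.19},{"x": 0,"y": 0,"z": 0,"roll": -0.123,"fingers": 0.19},{"x": 0,"y": 0,"z": 0,"roll": -0.123,"fingers": 0.19},{"x": 0,"y": 0,"z": 0,"roll": -0.123,"fingers": 0.19},{"x": 0,"y": 0,"z": 0,"roll": -0.123,"fingers": 0.19},{"x": 0,"y": 0,"z": 0,"roll": -0.123,"fingers": 0.19},{"x": 0,"y": 0,"z": 0,"roll": -0.123,"fingers": 0.19},{"x": 0,"y": 0,"z": 0,"roll": -0.123,"fingers": 0.19},{"x": 0,"y": 0,"z": 0,"roll": -0.123,"fingers": 0.19},{"x": 0,"y": 0,"z": 0,"roll": 0,"fingers": 0.19}])

```text
clock: 16.83
eef_pos: [0.505, 0.0571, 0.1163]
tool_rot: [0.275, 0.664, -0.283, 0.635]
ft_force: [0.4, -0.9, -0.0]
grip_width: 0.0158
```

```bash
python3 c.py;python3 look.py l18;python3 det.py l18 side
```

```text
[ 135.34117647 -141.26470588]
t 16.83 board mm [34.7  1.6] z 61.3 F [ 0.4 -0.9 -0. ] w 15.8 tilt [-0.041  0.006 -0.999]
roll -0.053 push along tool z sign -1 j6 0.92
now tool d mm [ 49.8  31.9 173.8]  after roll [ 49.8  22.7 175.2]
side [271.5 184.1] 186 [ 119.6 -110.8]
side [249.6 202.2] 269 [157.4 -41.2]
side [289.3 254.2] 281 [ 54.5 110. ]
```

Request:
arm_command(motion=[{"x": 0,"y": 0,"z": 0,"roll": -0.053,"fingers": 0.19},{"x": -0.002,"y": 0.004,"z": 0.025,"roll": 0,"fingers": 0.19},{"x": 0,"y": 0.004,"z": 0.03,"roll": 0,"fingers": 0.19},{"x": 0,"y": 0.004,"z": 0.03,"roll": 0,"fingers": 0.19},{"x": 0,"y": 0.004,"z": 0.03,"roll": 0,"fingers": 0.19},{"x": 0,"y": 0.004,"z": 0.03,"roll": 0,"fingers": 0.19},{"x": 0,"y": 0.003,"z": 0.02,"roll": 0,"fingers": 0.19},{"x": 0,"y": 0,"z": 0,"roll": 0,"fingers": 0.19}])

```text
clock: 17.6
eef_pos: [0.6416, -0.0442, 0.1076]
tool_rot: [0.265, 0.67, -0.273, 0.638]
ft_force: [-1.1, -0.2, 0.0]
grip_width: 0.0164
```

```bash
python3 c.py
```

```text
[ 135.34117647 -141.26470588]
t 17.6 board mm [ 132.3 -137.7] z 52.6 F [-1.1 -0.2  0. ] w 16.4 tilt [-0.046  0.006 -0.999]
roll -0.021 push along tool z sign -1 j6 0.71
now tool d mm [47.4  2.4  6.3]  after roll [47.4  2.3  6.4]
```

Request:
arm_command(motion=[{"x": 0.012,"y": 0.001,"z": 0.004,"roll": -0.021,"fingers": 0.19},{"x": 0.012,"y": 0.001,"z": 0.003,"roll": 0,"fingers": 0.19},{"x": 0.01,"y": 0,"z": 0,"roll": 0,"fingers": 0.19},{"x": 0.005,"y": 0,"z": 0,"roll": 0,"fingers": 0.19},{"x": 0,"y": 0,"z": 0,"roll": 0,"fingers": 0.19}])

```text
clock: 18.02
eef_pos: [0.6433, -0.0466, 0.0614]
tool_rot: [0.258, 0.674, -0.268, 0.638]
ft_force: [-0.3, 0.4, -0.3]
grip_width: 0.0162
```

```bash
python3 c.py; python3 look.py l19
```

```text
[ 135.34117647 -141.26470588]
t 18.02 board mm [ 133.2 -140.5] z 6.4 F [-0.3  0.4 -0.3] w 16.2 tilt [-0.052  0.007 -0.999]
roll -0.003 push along tool z sign -1 j6 0.69
now tool d mm [1.3 1.6 1.7]  after roll [1.3 1.6 1.7]
```

View pics/l19.png

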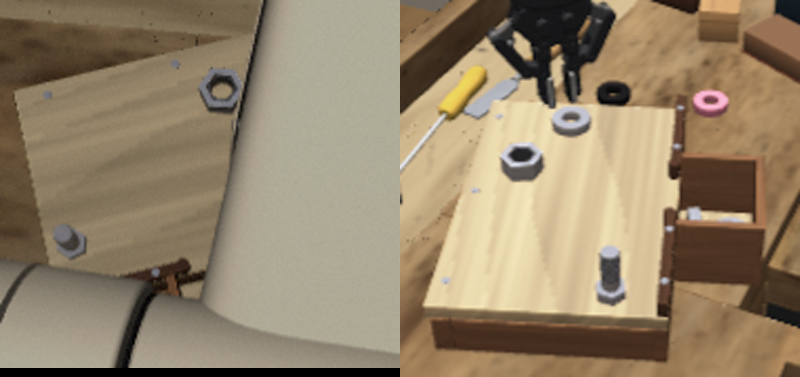

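Request:
arm_command(motion=[{"x": 0.0005,"y": 0.001,"z": -0.007,"roll": 0,"fingers": 0.19},{"x": 0.001,"y": 0.0005,"z": -0.007,"roll": 0,"fingers": 0.19},{"x": 0.0005,"y": 0,"z": -0.007,"roll": 0,"fingers": 0.19},{"x": 0.0005,"y": 0,"z": -0.007,"roll": 0,"fingers": 0.19},{"x": 0.0005,"y": 0,"z": -0.007,"roll": 0,"fingers": 0.19}])

```text
clock: 18.53
eef_pos: [0.6194, -0.0188, 0.064]
tool_rot: [0.259, 0.672, -0.267, 0.641]
ft_force: [0.2, -0.4, -0.4]
grip_width: 0.0163
```

```bash
cat > c2.py <<'E'
from plan import *
go(72.7,-23.8,5,(-58.4,109.5))
E
python3 c2.py; python3 look.py l20;python3 det.py l20
```

```text
t 18.53 board mm [ 119.2 -106.5] z 9.0 F [ 0.2 -0.4 -0.4] w 16.3 tilt [-0.045  0.006 -0.999]
roll -0.003 push along tool z sign -1 j6 0.73
now tool d mm [  7.5  -2.2 -94.7]  after roll [  7.5  -2.  -94.7]
top [322.8 185.1] 14652 [ 46.5 -50.9]
top [227.6 204.1] 181 [ 54.  127.9]
top [240.4 268.4] 105 [-66.7 129.8]
side [273.9 186.2] 394 [ 113.1 -103.4]
side [249.6 202.2] 269 [157.4 -41.2]
side [289.3 254.2] 283 [ 54.5 110. ]
```

View pics/l20.png

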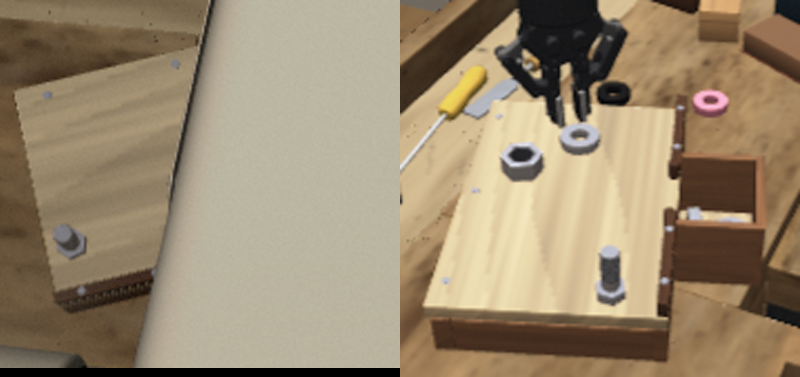

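Request:
arm_command(motion=[{"x": 0.004,"y": 0,"z": -0.002,"roll": 0,"fingers": 0.19},{"x": 0.0015,"y": -0.0005,"z": -0.007,"roll": 0,"fingers": 0.19},{"x": 0.001,"y": -0.0005,"z": -0.007,"roll": 0,"fingers": 0.19},{"x": 0.001,"y": -0.0005,"z": -0.007,"roll": 0,"fingers": 0.19},{"x": 0.001,"y": 0,"z": -0.007,"roll": 0,"fingers": 0.19},{"x": 0.001,"y": 0,"z": -0.007,"roll": 0,"fingers": 0.19}])

```text
clock: 19.13
eef_pos: [0.59, 0.0071, 0.0561]
tool_rot: [0.259, 0.671, -0.267, 0.642]
ft_force: [0.8, -1.4, 0.5]
grip_width: 0.0166
```

```bash
python3 c2.py; python3 look.py l21 side;python3 det.py l21 side
```

```text
t 19.13 board mm [ 99.6 -72.7] z 1.1 F [ 0.8 -1.4  0.5] w 16.6 tilt [-0.042  0.006 -0.999]
roll -0.003 push along tool z sign -1 j6 0.77
now tool d mm [ -2.   -0.9 -55.9]  after roll [ -2.   -0.7 -55.9]
side [280.7 195.6] 416 [ 93.4 -69.9]
side [249.7 202.1] 266 [157.3 -41.4]
side [289.3 254.2] 281 [ 54.5 110. ]
```

View pics/l21.png

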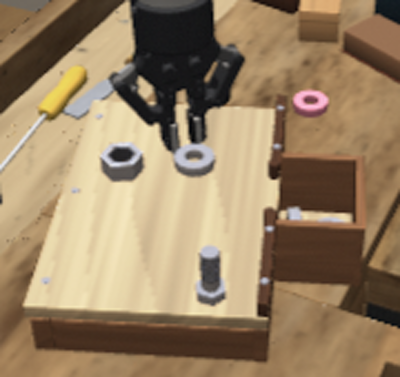

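Request:
arm_command(motion=[{"x": -0.003,"y": 0,"z": -0.006,"roll": 0,"fingers": 0.19},{"x": 0,"y": 0,"z": -0.007,"roll": 0,"fingers": 0.19},{"x": 0.0005,"y": 0,"z": -0.007,"roll": 0,"fingers": 0.19},{"x": 0.0005,"y": 0,"z": -0.007,"roll": 0,"fingers": 0.19},{"x": 0.0005,"y": 0,"z": -0.007,"roll": 0,"fingers": 0.19}])

```text
clock: 19.6
eef_pos: [0.5622, 0.0336, 0.059]
tool_rot: [0.259, 0.671, -0.266, 0.641]
ft_force: [0.8, -0.1, 0.7]
grip_width: 0.0161
```

```bash
python3 c2.py
```

```text
t 19.6 board mm [ 81.5 -38.8] z 4.0 F [ 0.8 -0.1  0.7] w 16.1 tilt [-0.043  0.006 -0.999]
roll -0.003 push along tool z sign -1 j6 0.82
now tool d mm [ -0.3  -0.8 -17.4]  after roll [ -0.3  -0.8 -17.4]
```

Request:
arm_command(motion=[{"x": 0.0005,"y": 0,"z": -0.007,"roll": 0,"fingers": 0.19},{"x": 0.0005,"y": 0,"z": -0.006,"roll": 0,"fingers": 0.19},{"x": 0,"y": 0,"z": -0.003,"roll": 0,"fingers": 0.19},{"x": 0,"y": 0,"z": 0,"roll": 0,"fingers": 0.19},{"x": -0.002,"y": 0,"z": 0.008,"roll": 0,"fingers": 0.19},{"x": -0.02,"y": 0,"z": 0.008,"roll": 0,"fingers": 0.19},{"x": -0.02,"y": 0,"z": 0,"roll": 0,"fingers": 0.19},{"x": 0,"y": 0,"z": 0,"roll": 0,"fingers": 0.19}])

```text
clock: 20.27
eef_pos: [0.561, 0.0348, 0.0998]
tool_rot: [0.257, 0.673, -0.266, 0.64]
ft_force: [0.6, 0.4, 1.5]
grip_width: 0.0163
```

```bash
python3 look.py l22 side;python3 det.py l22 side; python3 -c "
from plan import *
go(98,0,5,(-1,0))"
```

```text
side [249.7 202.1] 266 [157.3 -41.4]
side [292.2 217.4] 239 [60.4  2. ]
side [289.3 254.2] 283 [ 54.5 110. ]
t 20.32 board mm [ 80.1 -37.2] z 43.2 F [-0.2  0.7 -0.2] w 16.4 tilt [-0.05   0.005 -0.999]
roll -1.081 push along tool z sign -1 j6 0.82
now tool d mm [ 38.1  34.5 -22.9]  after roll [38.1 36.4 19.7]
```

View pics/l22.png

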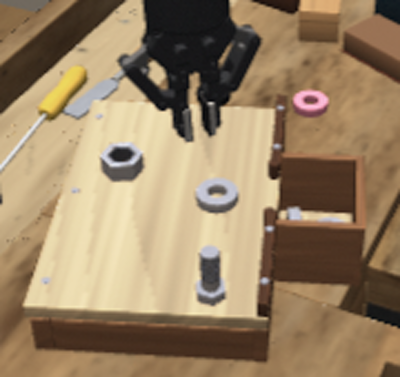

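Request:
arm_command(motion=[{"x": -0.001,"y": 0,"z": 0,"roll": -0.122,"fingers": 0.19},{"x": -0.001,"y": 0,"z": 0,"roll": -0.122,"fingers": 0.19},{"x": -0.001,"y": 0,"z": 0,"roll": -0.122,"fingers": 0.19},{"x": -0.001,"y": 0,"z": 0,"roll": -0.122,"fingers": 0.19},{"x": -0.001,"y": 0,"z": 0,"roll": -0.122,"fingers": 0.19},{"x": -0.001,"y": 0,"z": 0,"roll": -0.122,"fingers": 0.19},{"x": -0.001,"y": 0,"z": 0,"roll": -0.122,"fingers": 0.19},{"x": -0.001,"y": 0,"z": 0,"roll": -0.122,"fingers": 0.19},{"x": 0,"y": 0,"z": 0,"roll": -0.08,"fingers": 0.19},{"x": 0,"y": 0.012,"z": 0.007,"roll": 0,"fingers": 0.19},{"x": 0,"y": 0.012,"z": 0.007,"roll": 0,"fingers": 0.19},{"x": 0,"y": 0.012,"z": 0.007,"roll": 0,"fingers": 0.19},{"x": 0,"y": 0,"z": 0,"roll": 0,"fingers": 0.19}])

```text
clock: 21.4
eef_pos: [0.5661, 0.074, 0.0922]
tool_rot: [-0.107, 0.72, 0.118, 0.675]
ft_force: [0.0, -0.5, 0.3]
grip_width: 0.0163
```

```bash
python3 -c "
from plan import *
go(98,3,5,(-1,0))"
```

```text
t 21.4 board mm [98.  -1.6] z 37.2 F [ 0.  -0.5  0.3] w 16.3 tilt [-0.066  0.005 -0.998]
roll 0.0 push along tool z sign -1 j6 -0.2
now tool d mm [32.2  3.8  2. ]  after roll [32.2  3.8  2. ]
```

Request:
arm_command(motion=[{"x": 0.01,"y": 0.003,"z": 0.004,"roll": 0,"fingers": 0.19},{"x": 0.01,"y": 0.002,"z": 0.002,"roll": 0,"fingers": 0.19},{"x": 0.008,"y": 0,"z": 0,"roll": 0,"fingers": 0.19},{"x": 0,"y": 0,"z": 0,"roll": 0,"fingers": 0.19}])

```text
clock: 21.73
eef_pos: [0.5682, 0.0835, 0.0596]
tool_rot: [-0.108, 0.721, 0.118, 0.674]
ft_force: [-0.3, -0.1, 0.3]
grip_width: 0.0166
```

```bash
python3 -c "
from plan import *
go(98,3,5,(-1,0))"
```

```text
t 21.73 board mm [103.    6.7] z 4.6 F [-0.3 -0.1  0.3] w 16.6 tilt [-0.067  0.004 -0.998]
roll 0.001 push along tool z sign -1 j6 -0.18
now tool d mm [-0.2 -3.7 -5. ]  after roll [-0.2 -3.7 -5. ]
```

Request:
arm_command(motion=[{"x": 0,"y": -0.003,"z": -0.003,"roll": 0,"fingers": 0.19},{"x": 0.0005,"y": -0.001,"z": -0.007,"roll": 0,"fingers": 0.19},{"x": 0.0005,"y": 0,"z": -0.007,"roll": 0,"fingers": 0.19},{"x": 0.0005,"y": 0,"z": -0.007,"roll": 0,"fingers": 0.19},{"x": 0.0005,"y": 0,"z": -0.007,"roll": 0,"fingers": 0.19}])

```text
clock: 22.15
eef_pos: [0.5374, 0.0675, 0.058]
tool_rot: [-0.107, 0.722, 0.117, 0.674]
ft_force: [-0.2, 0.0, -0.4]
grip_width: 0.0166
```

```bash
python3 -c "
from plan import *
go(16,0,5,(-1,0))"; python3 look.py l23 side;python3 det.py l23 side
```

```text
t 22.15 board mm [68.7  1.2] z 3.0 F [-0.2  0.  -0.4] w 16.6 tilt [-0.069  0.004 -0.998]
roll -0.002 push along tool z sign -1 j6 -0.2
now tool d mm [  1.4  -1.4 -52.7]  after roll [  1.4  -1.3 -52.7]
side [280.3 192. ] 163 [ 95.9 -83. ]
side [249.5 202.2] 265 [157.7 -41.2]
side [300.1 216.5] 273 [44.3 -2.3]
side [289.3 254.2] 281 [ 54.5 110. ]
```

View pics/l23.png

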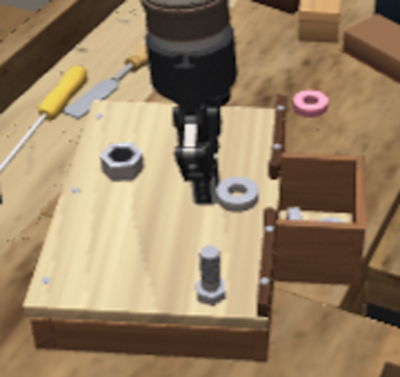

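Request:
arm_command(motion=[{"x": -0.001,"y": 0,"z": -0.0075,"roll": 0,"fingers": 0.19},{"x": 0,"y": 0,"z": -0.0075,"roll": 0,"fingers": 0.19},{"x": 0.0003,"y": 0,"z": -0.0075,"roll": 0,"fingers": 0.19},{"x": 0.0003,"y": 0,"z": -0.0075,"roll": 0,"fingers": 0.19},{"x": 0.0003,"y": 0,"z": -0.0075,"roll": 0,"fingers": 0.19},{"x": 0.0003,"y": 0,"z": -0.0075,"roll": 0,"fingers": 0.19},{"x": 0,"y": 0,"z": -0.0075,"roll": 0,"fingers": 0.19},{"x": 0,"y": 0,"z": 0,"roll": 0,"fingers": 0.19},{"x": 0,"y": 0,"z": 0,"roll": 0,"fingers": 0.19},{"x": 0,"y": 0,"z": 0,"roll": 0,"fingers": 0.19}])

```text
clock: 23.03
eef_pos: [0.4794, 0.0481, 0.0635]
tool_rot: [-0.106, 0.722, 0.117, 0.674]
ft_force: [0.4, 0.1, 0.2]
grip_width: 0.0163
```

```bash
python3 -c "
from plan import *
go(16,0,5,(-1,0))"; python3 look.py l24 side
```

```text
t 23.03 board mm [7.5 1.2] z 8.5 F [0.4 0.1 0.2] w 16.3 tilt [-0.069  0.004 -0.998]
roll -0.003 push along tool z sign -1 j6 -0.22
now tool d mm [ 2.9 -1.2  8.7]  after roll [ 2.9 -1.3  8.7]
```

View pics/l24.png

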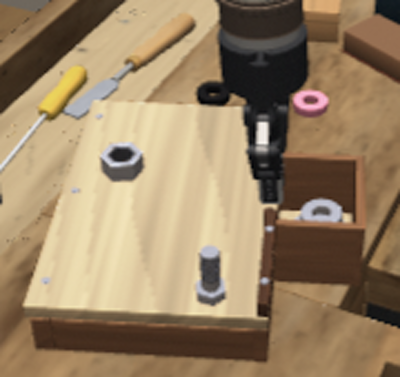

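The third washer is in the slot at crop (322,212). I'll retract and check the heights.

Request:
arm_command(motion=[{"x": -0.02,"y": 0,"z": 0.002,"roll": 0,"fingers": 0.19},{"x": -0.03,"y": 0,"z": 0.005,"roll": 0,"fingers": 0.19},{"x": -0.03,"y": 0,"z": 0,"roll": 0,"fingers": 0.19},{"x": -0.03,"y": 0,"z": 0,"roll": 0,"fingers": 0.19},{"x": 0,"y": -0.04,"z": 0,"roll": 0,"fingers": 0.19},{"x": 0,"y": -0.04,"z": 0,"roll": 0,"fingers": 0.19},{"x": 0,"y": -0.04,"z": 0,"roll": 0,"fingers": 0.19},{"x": 0,"y": -0.04,"z": 0,"roll": 0,"fingers": 0.19},{"x": 0,"y": -0.04,"z": 0,"roll": 0,"fingers": 0.19},{"x": 0,"y": -0.04,"z": 0,"roll": 0,"fingers": 0.19},{"x": 0,"y": -0.04,"z": 0,"roll": 0,"fingers": 0.19},{"x": 0,"y": -0.04,"z": 0,"roll": 0,"fingers": 0.19},{"x": 0,"y": 0,"z": 0,"roll": 0,"fingers": 0.19}])

```text
clock: 24.17
eef_pos: [0.6058, -0.2624, 0.1674]
tool_rot: [-0.113, 0.719, 0.121, 0.675]
ft_force: [-1.2, 0.5, 0.3]
grip_width: 0.0164
```

```bash
python3 look.py l25;python3 det.py l25
python3 - <<'E'
from h import *
a=pickle.load(open("top_l25.pkl","rb"))["frame"][200:270,265:350,::-1];b=pickle.load(open("side_l25.pkl","rb"))["frame"][195:265,305:390,::-1]
cv2.imwrite("pics/slot.png",cv2.resize(np.hstack([a,b]),None,fx=4.6,fy=4.6,interpolation=cv2.INTER_CUBIC))
from workcell import get_obs
o=get_obs();print(o["eef_pos"],o["ft_force"],o["clock"])
E
```

```text
top [299.8 132.2] 338 [157.1 -34. ]
top [227.5 204. ] 178 [ 54.2 128. ]
top [363.6 231. ] 778 [ -54.5 -101.8]
top [309.1 239. ] 546 [-44.6  -2.5]
side [249.7 202.2] 263 [157.2 -41.2]
side [338.9 224.7] 169 [-37.2  17.2]
side [289.3 254.2] 281 [ 54.5 110. ]
[ 0.60473627 -0.25702428  0.16826765] [0.0492281  0.54523949 0.62079698] 24.2667
```

View pics/l25.png

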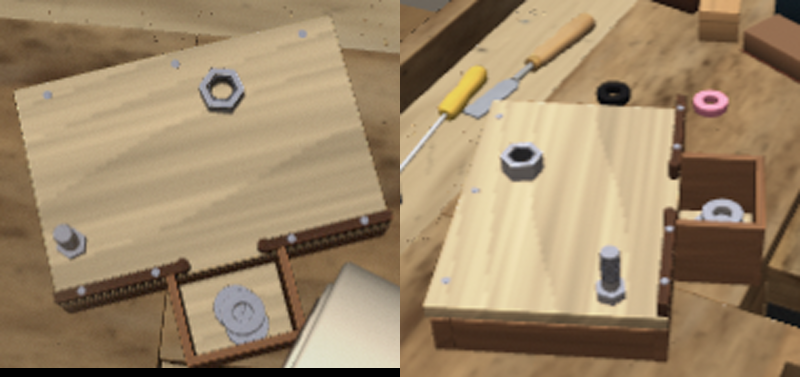

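View pics/slot.png

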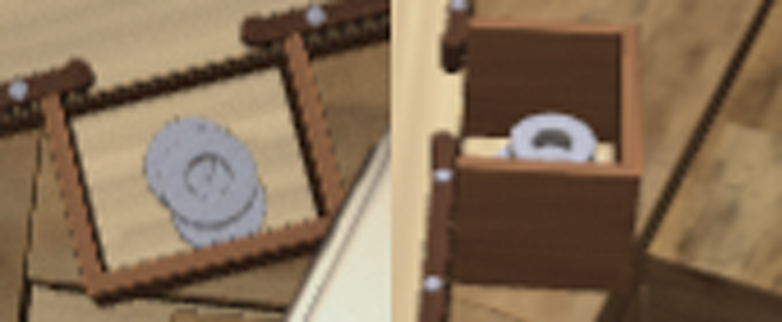

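Run:
```python
from fit import *
q=np.load("q.npy")
a=pickle.load(open("top_l25.pkl","rb"));b=pickle.load(open("side_l25.pkl","rb"))
r=least_squares(lambda X:np.r_[pr(a,X)[0]-[309.5,238.2],pr(b,X)[0]-[340,225.4]],[.44,.04,.03])
print(r.x,r.fun,wi(q,r.x)*1e3)
```

```text
[0.43551131 0.02814655 0.04069078] [-0.02857841 -0.25018174  0.27902665  0.06630879] [[-40.39307356  -3.92718299]]
```

```bash
python3 -c "
from workcell import job_done,get_obs
print(job_done());print(get_obs()['clock'])"
```

```text
the job is handed in; nothing more can be done
None
the job is handed in; nothing more can be done
```

All three washers were pushed along the deck with the partly closed fingertips and dropped into the slot one at a time. I handed the job in at about 24.3 s of robot time; `job_done` gives no verdict.

**First push:** on washer B the fingertips drifted upward and slid onto its rim. I backed off and pushed again with the height corrected, and the washer showed no sign of being lifted. After that I checked the height during each push.

**Last checks:**
- **Washers:** the deck is clear of washers. In the slot they look stacked flat: the top one's upper face is about 41 mm above the board's underside, so its centre is about 35 mm up against the 46 mm limit. Only two of the three are clearly visible from above, and a stack of three fits that height.
- **Nut and bolt:** both are within about 1 mm of their starting image positions.
- **Robot:** the arm is clear of the board, and wrist forces read about 1 N or less.
- **Camera disagreement:** the two cameras differed by about 2 mm on washer positions and by about 7 mm on the nut's y position. The side view also showed the fence a few pixels off my model. None of this affected the result.

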